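Rack a copper blank on edge

TASK

Pick the copper blank up off the bench and lean it on the blue stand, centred and long way up the slope, with a short edge down against the lip, and let go of it there. Then take it again by its upper edge, across its thickness, and stand it on a short edge, fully down and about centred, in the empty slot of the wooden rack. Set it down each time instead of dropping it, and leave all the other things where they are.

Things in the scene. Friction and masses are not known exactly. Their poses are not given: they have to be found in the camera images.
- copper: Copper metal blank, a flat plate 80 x 54 x 6 mm with two small dark hanging holes near one short edge, 0.2 to 0.28 kg, lying flat on the bench. Origin at its centre; its x is along the 80 mm, y along the 54 mm, z through the 6 mm thickness. Either face may be up and either end first.
- stand: Blue painted steel leaning stand fixed to the bench, origin on the bench. Base 100 x 80 x 22 mm, centred 5 mm to +x of the origin. Its slope faces its -x (roughly to the robot's left) and rises towards its +x on a 40 mm wide rib. A leaning blank sticks out 30 mm past the top of the slope, with open space behind it.
- stand_face: The stand's slope, 45 degrees: origin mid-width in the corner of slope and lip, 35 mm above the bench; x up the slope, y along the lip, z square out of the slope. Slope 44 mm wide, 8 mm thick, up to x = 50 mm; lip 12 mm high (z 0 to 12), at x -8 to 0. A seated blank has its centre near x = 40, y = 0, z = 3 mm.
- rack: Pale wooden storage rack fixed to the bench, 150 (x) x 100 (y) x 34 mm high, origin under its centre. Two straight slots along its y, at x = -35 mm (empty) and x = +35 mm (brass blank in it), each 12 mm wide, 22 mm deep, open at both ends, edges slightly rounded.
- free_slot (a point): Middle of the floor of the empty slot, 12 mm above the bench (slot mouth at 34 mm); axes as the rack's: y along the slot, x across its 12 mm width.
- alu: Silver-grey aluminium blank, flat on the bench, 80 x 54 x 6 mm, same shape as the copper one. Origin at its centre. Leave it alone.
- brass: Yellow brass blank, 80 x 54 x 6 mm, standing on a short edge in the slot of the rack away from the robot (rack x = +35 mm). Origin at its centre; its z is its 80 mm direction, its x its thickness. Leave it alone.
- slice_a: Round wood slice with bark, 90 mm across, 22 mm high, origin under its centre. Leave it alone.
- slice_b: Round wood slice with bark, 80 mm across, 20 mm high, origin under its centre. Leave it alone.
- hammer: Hammer lying flat, 260 mm long along its x, up to about 40 mm high. Leave it alone.
- bench_block: Square steel bench block, 90 x 90 x 20 mm, origin under its centre. Leave it alone.
- punch: Square steel punch lying flat, 110 x 12 x 12 mm, long along its x, origin under its centre. Leave it alone.
Not all that is in view belongs to the job. What is meant by the stand is not pink, and is the larger of those in its own colour. There is more than one size of the copper; the one meant has the size given above.

How it is judged:
On the way, in this order (a step that is already met when the one before it is completed fails the run):
1. the copper blank leans on the stand, short edge down near the lip, let go and at rest (angle between the z axis of copper and the z axis of stand_face, either way round below 0.2 rad and angle between the x axis of copper and the x axis of stand_face, either way round below 0.35 rad and x of copper in the frame of stand_face between 0.028 and 0.052 m and y of copper in the frame of stand_face between -0.018 and 0.018 m and z of copper in the frame of stand_face between -0.004 and 0.01 m and linear speed of copper below 0.02 m/s and angular speed of copper below 0.2 rad/s and contact force between copper and the fingers below 0.1 N), for 0.3 s.
2. the copper blank is held up, clear of the stand, by its upper end ((x of the grasp point in the frame of copper above 0.018 m or x of the grasp point in the frame of copper below -0.018 m) and height (world z) of copper above 0.08 m and contact force between copper and the fingers above 0.5 N), for 0.2 s.
At the end, for the whole second after the job is handed in: The copper blank stands on a short edge on the floor of the empty slot (centre within 12 mm across, 25 mm along the slot and 5 mm of its full-down height, upright within 0.3 rad and within 0.35 rad of square to the slot), released and at rest (angle between the x axis of copper and the z axis of rack, either way round below 0.3 rad and angle between the z axis of copper and the x axis of rack, either way round below 0.35 rad and x of copper in the frame of free_slot between -0.012 and 0.012 m and y of copper in the frame of free_slot between -0.025 and 0.025 m and z of copper in the frame of free_slot between 0.035 and 0.045 m and linear speed of copper below 0.02 m/s and angular speed of copper below 0.2 rad/s and contact force between copper and the fingers below 0.1 N); the robot touches nothing.
It fails at once if the aluminium or the brass blank is moved by more than 20 mm (distance of any of alu, brass from where it was at the start of the episode above 0.02 m).
It fails at once if a wood slice, the hammer, the bench block or the punch is moved by more than 30 mm (distance of any of slice_a, slice_b, hammer, bench_block, punch from where it was at the start of the episode above 0.03 m).
It fails at once if the copper blank is dropped: faster than 0.7 m/s while out of the fingers (linear speed of copper above 0.7 m/s and contact force between copper and the fingers below 0.05 N).
It also fails if it takes over 59 s, if anything falls off the work surface, if the arm or the gripper's body presses on something with over 40 N, if the wrist force passes 120 N, or if a joint passes its speed limit or range.

ROBOT

A 6-joint arm with a two-finger parallel gripper is mounted at the origin on the work surface. World frame = base frame: x ahead of the robot, y to its left, z up, the work surface at z = 0. Lengths are in m, angles in rad, forces in N, time in s.
With the tool pointing down it reaches from about 0.375 to 0.9 m from the base axis. Payload 3.1 kg.
Tool frame: the origin (TCP) lies between the finger pads; the fingertips stand 11 mm ahead of it and the grasp point (between the pads) lies 8 mm behind it; z points along the fingers, y is the direction in which the jaws open and shut (so a half turn about z gives the same grasp; the last joint's range is limited). The gripper opens to 85 mm and grips with 20 to 120 N. Pads are 22 mm wide; open, the fingers measure 114 mm over their backs; the gripper's body (76 mm by 85 mm) begins 54 mm behind the grasp point. The pads swing forward as they close: fully open they stand 13 mm farther back than shut.
Start: joints at [1.099, 0.527, 1.433, -0, 1.181, -0.178], TCP at [0.181, 0.598, 0.242] pointing down, gripper open.
Joint ranges: [-3.08, 3.08], [-0.75, 2.2], [0.22, 2.44], [-1.43, 4.57], [0, 2.65], [-2.85, 2.85]. Speed limits (rad/s): [2.79, 2.79, 3.14, 3.14, 3.14, 3.14].

INTERFACE

Orientations are given as a unit quaternion [x, y, z, w].
In Python, from station import manip gives the robot as it stands.
- The arm moves only by the tool move_arm, never from a script. Its argument "deltas" is a list of rows, each a list of 5 numbers: the shift along the tool's x, y, z in units of 40 cm (1.0 is 40 cm), then the turn about the tool's z in units of 0.5 rad (1.0 is 0.5 rad), then the opening in per cent of the stroke, from 0 (shut) to 100 (fully open). In form: [[x, y, z, twist, grip], ...]. A call has exactly 8 rows; each row is the pose to reach, as a shift and turn from the pose commanded when the call began, along the tool's axes at that moment; what a row does not reach only later rows make up. A row lasts 1/12 s, in which the tool goes at most 41.7 mm and 7.16 degrees, less where a joint would pass 70% of its speed; a pose out of reach is approached as far as the arm can. A call with a number of a shift or a turn outside -1 to 1 is refused whole. A call with a gripper value outside its range is refused whole. The fingers move at their own pace and stop on an object; "force" is the grip in N (left out, the last holds). Time passes only in rows, so rows that repeat a pose let the fingers close, or fill a call up. It gives the time, the measured TCP pose, the force and the opening at its end, in the units of the state.
- manip.sense(): the state, without advancing time (a new reading comes with each control period).
- manip.snapshot(name): name is "side" or "top"; returns (picture, depth): 400x640x3 uint8, red, green, blue; 400x640 float32, m along the optical axis (not along the pixel's ray), 0 where there is no reading.
- manip.get_calibration(name): a dict with "vfov" (degrees; the focal length in pixels is half the picture's height over the tangent of half this angle, whatever the lens; pixels are square), "cx", "cy" (the principal point, pixels), "pose" (4x4, takes a point from camera to world coordinates). Camera axes: x right, y down, z forward; pixel columns grow to the right and rows downward; lengths in m; the calibration is good to about 2 mm. A picture is of the moment at which its call begins. get_calibration takes no time and is no camera call.
- manip.sign_off(): hands the job in, once; it reports no verdict.
The state is a dict: "t": time; "q": joint angles; "qd": joint speeds; "tau": joint torques, N m; "tcp_pos": TCP position; "tool_rot": TCP orientation; "force": force on the tool from outside, world axes, zero at the start; "ft_torque": the same for the moment, N m; "finger_gap": opening from 0.0 (shut) to 1.0 (fully open).
Only numpy, scipy, OpenCV 4.12 (cv2) and the standard library are available. Lean on these libraries where they do the work, as an engineer would, in place of code of your own. Each camera call takes 0.05 s, during which the arm holds its last target.

## Working session

There is one attempt and no reset: what is moved stays moved. The work goes in short steps, Python scripts to look and compute and a tool call to move; the robot and the scene stay as the last step left them, time stands still between calls to the robot, and variables do not carry over. Pictures are saved under pics/ and viewed, and the job is handed in when it is done.

Besides the shell and the picture viewer there is one more tool, called after "Emit:" as name([rows], argument=value, ...), one row to a line, values as JSON. move_arm: Moves the arm, as the interface text tells. Its arguments: {"type":"object","properties":{"deltas":{"type":"array","items":{"type":"array","items":{"type":"number"}}},"force":{"type":"number"}},"required":["deltas"]}

```bash
ls; mkdir -p pics
python3 - <<'E'
from station import manip
import cv2,numpy as np
print(manip.sense())
for n in ("side","top"):
    p,d=manip.snapshot(n); c=manip.get_calibration(n); print(n,c)
    cv2.imwrite(f"pics/{n}0.png",p[:,:,::-1]); np.savez(f"pics/{n}0.npz",p=p,d=d)
E
```

```text
pics
{'t': 0.0, 'q': array([ 1.09848094e+00,  5.28444795e-01,  1.43390050e+00, -1.13126061e-05,
        1.18138472e+00, -1.78500712e-01]), 'qd': array([ 0.00147382, -0.00050354, -0.00090483,  0.00056934, -0.00025334,
        0.0008978 ]), 'tau': array([ 7.96012646e-04, -4.42349553e+01, -1.78026402e+01, -1.98533221e-04,
        8.37111671e-03,  1.59377987e-05]), 'tcp_pos': array([0.18066089, 0.59760198, 0.24134729]), 'tool_rot': array([ 1.46377274e-01,  9.89228261e-01, -1.01426984e-03, -3.36696637e-04]), 'force': array([ 1.14451849, -0.51915135,  0.38676463]), 'ft_torque': array([-0.00316406, -0.0121273 ,  0.00724333]), 'finger_gap': 1.0005656657407267}
side {'vfov': 51.67077604393142, 'cx': 322.39984995240206, 'cy': 199.23896334005914, 'pose': array([[-0.94630609, -0.19030294,  0.26132275,  0.30055022],
       [-0.32242452,  0.49711319, -0.80555627,  0.72563545],
       [ 0.02339274, -0.84655967, -0.53177957,  0.59175903],
       [ 0.        ,  0.        ,  0.        ,  1.        ]])}
top {'vfov': 45.50863219709426, 'cx': 330.9174644385794, 'cy': 194.8370889448831, 'pose': array([[ 0.01454819, -0.98878225,  0.14865402,  0.39085655],
       [-0.99989   , -0.01395715,  0.00501841, -0.07250506],
       [-0.00288733, -0.14871067, -0.98887653,  1.20090317],
       [ 0.        ,  0.        ,  0.        ,  1.        ]])}
```

View pics/side0.png

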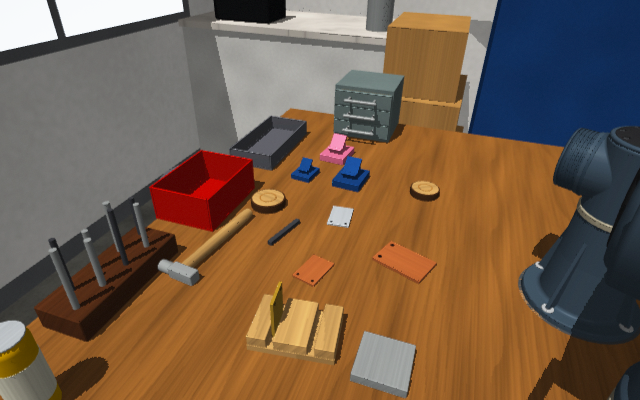

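View pics/top0.png

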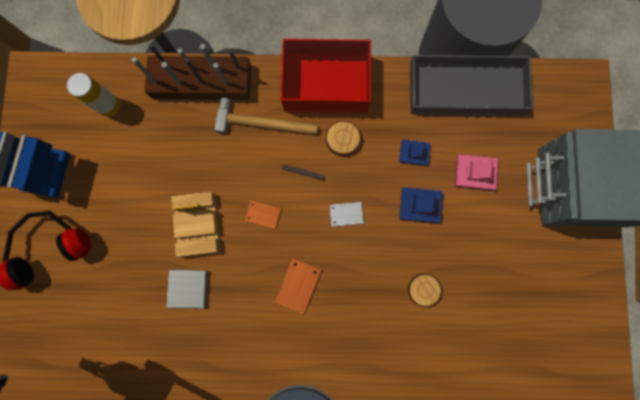

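The side view shows two copper plates, at (313,270) and (404,261). It also shows the larger blue stand at (351,175), a smaller blue one at (306,170), and the rack at (297,325). In the top view the coppers are at (263,214) and (299,286), the big stand at (421,205) and the rack at (194,225). Next I'll measure them.

```bash
cat > h.py <<'E'
import numpy as np,cv2
from station import manip
def cloud(n,d):
    c=manip.get_calibration(n); f=200/np.tan(np.radians(c['vfov']/2))
    v,u=np.mgrid[0:400,0:640]
    P=np.stack([(u-c['cx'])/f*d,(v-c['cy'])/f*d,d],-1)
    return P@c['pose'][:3,:3].T+c['pose'][:3,3]
def proj(n,X):
    c=manip.get_calibration(n); f=200/np.tan(np.radians(c['vfov']/2))
    p=(np.asarray(X)-c['pose'][:3,3])@c['pose'][:3,:3]
    return np.stack([p[...,0]/p[...,2]*f+c['cx'],p[...,1]/p[...,2]*f+c['cy']],-1)
E
python3 - <<'E'
from h import *
for n in("top","side"):
    z=np.load(f"pics/{n}0.npz");p=z['p'].astype(int);W=cloud(n,z['d'])
    print(n,'zeros',(z['d']==0).mean())
    hsv=cv2.cvtColor(z['p'],cv2.COLOR_RGB2HSV); 
    R,G,B=p[...,0],p[...,1],p[...,2]
    masks={'copper':(hsv[...,0]<11)&(hsv[...,1]>150)&(R>110),'blue':(hsv[...,0]>100)&(hsv[...,0]<125)&(hsv[...,1]>150),'yellow':(hsv[...,0]>22)&(hsv[...,0]<32)&(hsv[...,1]>190)&(R>100),'palewood':(hsv[...,0]>12)&(hsv[...,0]<24)&(R>190)}
    for k,m in masks.items():
        m=m&(z['d']>0)&(W[...,0]<.9)&(W[...,0]>.1)&(abs(W[...,1])<.6)
        nn,l,s,ce=cv2.connectedComponentsWithStats(m.astype(np.uint8))
        for i in range(1,nn):
            if s[i,4]<40: continue
            w=W[l==i]; r=cv2.minAreaRect((w[:,:2]*1000).astype(np.float32))
            print(k,s[i,4],ce[i].round(),'med',np.median(w,0).round(4),'z',np.percentile(w[:,2],[2,50,98]).round(4),'rect',[np.round(a,1) for a in r])
E
```

```text
top zeros 0.00393359375
copper 2276 [332.  85.] med [ 0.8576 -0.0679  0.0063] z [0.0008 0.0063 0.0928] rect [array([844.6, -42.9]), array([232.2, 110.8]), np.float64(89.9)]
copper 284 [ 69. 239.] med [0.4455 0.5455 0.0791] z [0.0648 0.0791 0.087 ] rect [array([446.1, 547.6]), array([59.5, 32.1]), np.float64(35.2)]
blue 312 [412. 152.] med [ 0.6803 -0.2708  0.0214] z [0.0133 0.0214 0.0515] rect [array([ 681.6, -277.2]), array([64.7, 51.6]), np.float64(83.6)]
blue 741 [418. 204.] med [ 0.548  -0.2824  0.0255] z [0.0183 0.0255 0.0697] rect [array([ 546.1, -290. ]), array([91.4, 71.6]), np.float64(85.2)]
palewood 75 [331. 136.] med [ 0.719  -0.0648  0.0227] z [0.0183 0.0227 0.0292] rect [array([718.1, -64.6]), array([49.5, 15.3]), np.float64(0.8)]
palewood 74 [181. 198.] med [0.5534 0.3049 0.0346] z [0.03   0.0346 0.0395] rect [array([554.5, 299.9]), array([11.6, 51.2]), np.float64(13.5)]
palewood 690 [192. 224.] med [0.4884 0.2754 0.0348] z [0.0302 0.0348 0.0393] rect [array([488.8, 270.7]), array([54.4, 94.7]), np.float64(3.8)]
palewood 97 [185. 244.] med [0.4402 0.2895 0.0346] z [0.02
[... 737 characters left out ...]
167 -0.0944  0.0223] z [0.0201 0.0223 0.0244] rect [array([717.3, -96. ]), array([77.7, 75.8]), np.float64(75.2)]
palewood 274 [218. 234.] med [0.7519 0.082  0.0246] z [0.0219 0.0246 0.027 ] rect [array([752.8,  85.9]), array([227.7,  15.9]), np.float64(82.1)]
palewood 671 [261. 319.] med [0.5489 0.2909 0.0336] z [0.0315 0.0336 0.0908] rect [array([543.9, 277. ]), array([ 40.9, 100. ]), np.float64(8.1)]
palewood 1385 [296. 324.] med [0.488  0.2788 0.0335] z [0.0117 0.0335 0.0354] rect [array([484.7, 258.3]), array([138.7,  66.3]), np.float64(84.4)]
palewood 986 [327. 329.] med [0.4346 0.2679 0.0333] z [0.0107 0.0333 0.0354] rect [array([438. , 261.6]), array([ 45.2, 100.5]), np.float64(6.1)]
```

Run:
```python
from h import *
a=cv2.imread('pics/side0.png');b=cv2.imread('pics/top0.png')
t=[cv2.resize(x,(390,290),interpolation=cv2.INTER_CUBIC) for x in (a[235:295,285:445],a[145:205,280:380],b[180:270,160:270],b[170:240,380:470])]
cv2.imwrite('pics/crops.png',np.vstack([np.hstack(t[:2]),np.hstack(t[2:])]))
for n,rois in(("side",[(290,250,335,290),(365,235,442,285)]),("top",[(240,195,287,233),(270,255,325,317)])):
    z=np.load(f"pics/{n}0.npz");W=cloud(n,z['d']);hsv=cv2.cvtColor(z['p'],cv2.COLOR_RGB2HSV)
    for x0,y0,x1,y1 in rois:
        h=hsv[y0:y1,x0:x1].astype(int); print(n,[h[(y1-y0)//2,(x1-x0)//2]],h[0,0])
        m=(h[...,0]<=9)&(h[...,1]>140); w=W[y0:y1,x0:x1][m]; 
        r=cv2.minAreaRect((w[:,:2]*1000).astype(np.float32))
        print(m.sum(),'med',w.mean(0).round(4),np.median(w[:,2]),[np.round(q,1) for q in r])
```

```text
side [array([ 11, 184, 205])] [ 15 186 167]
3 med [0.5318 0.1328 0.0051] 0.00490280031861734 [array([526.7, 133.6]), array([ 0.1, 35.5]), np.float64(80.9)]
side [array([ 11, 190, 197])] [ 15 186 167]
4 med [ 0.3859 -0.0101  0.0078] 0.008365988624598253 [array([385.5,  -9.9]), array([55.8,  3.2]), np.float64(69.8)]
top [array([ 11, 192, 185])] [ 15 188 134]
0 med [nan nan nan] nan [array([0., 0.]), array([0., 0.]), np.float64(0.0)]
top [array([ 11, 192, 175])] [ 14 192 130]
0 med [nan nan nan] nan [array([0., 0.]), array([0., 0.]), np.float64(0.0)]<stdin>:11: RuntimeWarning: Mean of empty slice.
  ret = um.true_divide(
  return _methods._mean(a, axis=axis, dtype=dtype,
  ret = ret.dtype.type(ret / rcount)
```

View pics/crops.png

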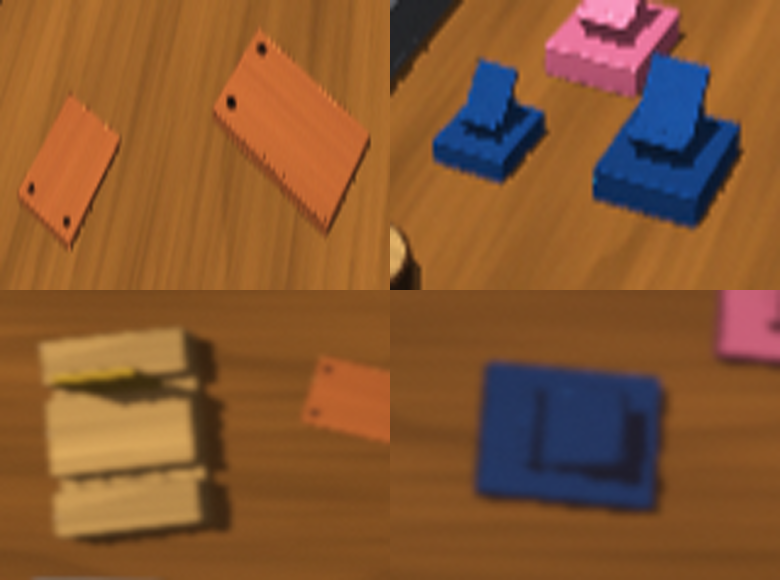

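The crops show that both plates have two holes, and that the big stand's slope faces +y. The rack's empty slot is the one nearer the robot. I still need the copper sizes.

```bash
cat >> h.py <<'E'
def orange(n,z,roi):
    x0,y0,x1,y1=roi
    W=cloud(n,z['d']);h=cv2.cvtColor(z['p'],cv2.COLOR_RGB2HSV).astype(int)
    m=np.zeros((400,640),np.uint8); m[y0:y1,x0:x1]=((h[...,0]<=12)&(h[...,1]>165)&(h[...,2]>140))[y0:y1,x0:x1]
    nn,l,s,c=cv2.connectedComponentsWithStats(m); i=1+np.argmax(s[1:,4]); return l==i,W
def plane(n,uv,zz):
    c=manip.get_calibration(n); f=200/np.tan(np.radians(c['vfov']/2))
    uv=np.asarray(uv,float); r=np.stack([(uv[...,0]-c['cx'])/f,(uv[...,1]-c['cy'])/f,np.ones(uv.shape[:-1])],-1)@c['pose'][:3,:3].T
    o=c['pose'][:3,3]; return o+r*((zz-o[2])/r[...,2])[...,None]
E
python3 - <<'E'
from h import *
for n,rois in(("side",[(290,250,335,290),(365,235,442,285)]),("top",[(240,195,287,233),(270,255,325,317)])):
    z=np.load(f"pics/{n}0.npz")
    for roi in rois:
        m,W=orange(n,z,roi); w=W[m]
        cs,_=cv2.findContours(m.astype(np.uint8),0,2); c=max(cs,key=cv2.contourArea)[:,0]
        P=plane(n,c,.006)[:,:2]*1000
        r=cv2.minAreaRect(P.astype(np.float32))
        print(n,m.sum(),'mean',w.mean(0).round(4),'zmed',np.median(w[:,2]).round(4),[np.round(q,1) for q in r])
E
```

```text
side 675 mean [0.5172 0.1098 0.0088] zmed 0.0055 [array([517.9, 106.6]), array([84.7, 55.4]), np.float64(76.1)]
side 1276 mean [0.3414 0.0179 0.0109] zmed 0.0083 [array([343.9,  11.2]), array([ 85.9, 116.2]), np.float64(69.2)]
top 677 mean [0.5186 0.1056 0.0082] zmed 0.0066 [array([519.2, 106.3]), array([79.7, 55. ]), np.float64(75.8)]
top 1481 mean [0.3429 0.0133 0.0109] zmed 0.0093 [array([343.9,  13.6]), array([ 77.6, 116.9]), np.float64(69.0)]
```

The plate at (0.519, 0.106) measures 80 x 55 mm, so it is the right copper. The other is 116 mm long. Next I'll fit models of the stand and the rack in both views.

```bash
cat > fit.py <<'E'
from h import *
from scipy.optimize import minimize
S=4
def box(x0,x1,y0,y1,z0,z1): return np.array([[x,y,z] for x in(x0,x1) for y in(y0,y1) for z in(z0,z1)])
def T(P,x,y,a): 
    c,s=np.cos(a),np.sin(a); return np.stack([x+c*P[:,0]-s*P[:,1],y+s*P[:,0]+c*P[:,1],P[:,2]],-1)
def render(n,boxes,roi):
    x0,y0,x1,y1=roi; im=np.zeros(((y1-y0)*S,(x1-x0)*S),np.uint8)
    for b in boxes:
        p=(proj(n,b)-[x0-.5,y0-.5])*S-.5
        cv2.fillConvexPoly(im,cv2.convexHull(p.astype(np.float32)).round().astype(np.int32),1)
    return cv2.resize(im.astype(np.float32),(x1-x0,y1-y0),interpolation=cv2.INTER_AREA)
q=np.sqrt(.5)
def stand(p):
    B=box(-.045,.055,-.04,.04,0,.022)
    def F(b): # face->stand
        return np.stack([p[3]+q*b[:,0]-q*b[:,2],b[:,1],.035+q*b[:,0]+q*b[:,2]],-1)
    L=[B,F(box(-.008,.05,-.022,.022,-.008,0)),F(box(-.008,0,-.022,.022,0,.012))]
    return [T(b,*p[:3]) for b in L]
def rack(p):
    L=[box(-.075,.075,-.05,.05,0,.012)]+[box(a,b,-.05,.05,0,.034) for a,b in((-.075,-.041),(-.029,.029),(.041,.075))]
    return [T(b,*p[:3]) for b in L]
def fit(model,masks,rois,p0,step,views=("side","top")):
    def cost(p):
        b=model(p); return sum(np.abs(render(n,b,rois[n])-masks[n])[rois[n][1]*0:].mean()*1e2 for n in views)
    best=None
    r=minimize(cost,p0,method='Nelder-Mead',options=dict(initial_simplex=np.vstack([p0]+[np.array(p0)+np.eye(len(p0))[i]*step[i] for i in range(len(p0))]),xatol=1e-5,fatol=1e-4,maxiter=600))
    return r.x,r.fun
if __name__=="__main__":
    M={};K={}
    rs={"side":(325,145,378,198),"top":(392,180,450,230)}; rr={"side":(235,285,350,370),"top":(165,185,225,263)}
    for n in("side","top"):
        z=np.load(f"pics/{n}0.npz");h=cv2.cvtColor(z['p'],cv2.COLOR_RGB2HSV).astype(int)
        x0,y0,x1,y1=rs[n]; H=h[y0:y1,x0:x1]; M[n]=((H[...,0]>95)&(H[...,0]<130)&(H[...,1]>90)).astype(np.float32)
        x0,y0,x1,y1=rr[n]; H=h[y0:y1,x0:x1]; W=cloud(n,z['d'])[y0:y1,x0:x1]
        K[n]=((W[...,2]>(.004 if n=="side" else .014))&(W[...,2]<.05)).astype(np.float32)
        if n=="top": K[n]=((H[...,1]<165)&(H[...,2]>120)|(W[...,2]>.02)).astype(np.float32)
        cv2.imwrite(f"pics/m_{n}.png",np.hstack([cv2.resize(M[n]*255,(300,300)),cv2.resize(K[n]*255,(300,300))]))
    for vs in(("side","top"),("side",),("top",)):
        p,f=fit(stand,M,rs,[.546,-.29,np.radians(-88),-.02],[.005,.005,.08,.006],vs); print('stand',vs,p.round(4),np.degrees(p[2]).round(2),f)
        p,f=fit(rack,K,rr,[.488,.273,np.radians(5)],[.005,.005,.06],vs); print('rack',vs,p.round(4),np.degrees(p[2]).round(2),f)
E
python3 fit.py; python3 -c "
import cv2,numpy as np
cv2.imwrite('pics/mm.png',np.vstack([cv2.imread('pics/m_side.png'),cv2.imread('pics/m_top.png')])[:600])"
```

```text
stand ('side', 'top') [ 0.5482 -0.2891 -1.6443 -0.0142] -94.21 10.741189002990723
rack ('side', 'top') [0.49   0.2701 0.1353] 7.75 12.326674461364746
stand ('side',) [ 0.5482 -0.293  -1.662  -0.0185] -95.23 2.32511568069458
rack ('side',) [0.4903 0.2665 0.1458] 8.35 4.647058963775635
stand ('top',) [ 0.5483 -0.2864 -1.6252 -0.0151] -93.12 7.709051609039307
rack ('top',) [0.4915 0.2727 0.1428] 8.18 5.797275543212891[ WARN:0@1.142] global loadsave.cpp:1063 imwrite_ Unsupported depth image for selected encoder is fallbacked to CV_8U.
```

View pics/mm.png

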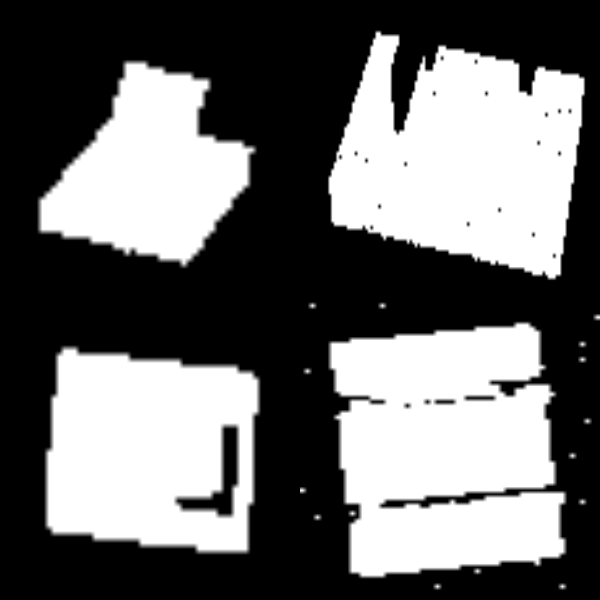

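```bash
cat > fit2.py <<'E'
from fit import *
def hull(m):
    m=cv2.morphologyEx(m.astype(np.uint8),cv2.MORPH_OPEN,np.ones((5,5),np.uint8))
    p=np.argwhere(m)[:,::-1].astype(np.int32); o=np.zeros_like(m); cv2.fillConvexPoly(o,cv2.convexHull(p),1); return o.astype(np.float32)
rs={"side":(325,145,378,198),"top":(392,180,450,230)}; rr={"side":(235,285,350,370),"top":(165,185,225,263)}
M={};K={}
for n in("side","top"):
    z=np.load(f"pics/{n}0.npz");h=cv2.cvtColor(z['p'],cv2.COLOR_RGB2HSV).astype(int)
    x0,y0,x1,y1=rs[n]; H=h[y0:y1,x0:x1]; m=(H[...,0]>95)&(H[...,0]<130)&(H[...,1]>90)
    M[n]=hull(m) if n=="top" else m.astype(np.float32)
    x0,y0,x1,y1=rr[n]; H=h[y0:y1,x0:x1]
    m=(H[...,1]<165)&(H[...,2]>(110 if n=="top" else 100)); K[n]=hull(m)
    im=z['p'][y0:y1,x0:x1,::-1].copy(); im[K[n]<.5]//=3
    cv2.imwrite(f"pics/k_{n}.png",cv2.resize(im,None,fx=4,fy=4))
full=lambda p:[T(box(-.075,.075,-.05,.05,0,.034),*p)]
P={}
for vs in(("side","top"),("side",),("top",)):
    p,f=fit(stand,M,rs,[.546,-.29,np.radians(-94),-.02],[.005,.005,.08,.006],vs); print('stand',vs,p.round(4),np.degrees(p[2]).round(2),f); P.setdefault('s',p)
    p,f=fit(full,K,rr,[.488,.273,np.radians(7)],[.005,.005,.06],vs); print('rack',vs,p.round(4),np.degrees(p[2]).round(2),f);P.setdefault('r',p)
for n in("side","top"):
    im=cv2.imread(f"pics/{n}0.png"); 
    big=cv2.resize(im,None,fx=4,fy=4,interpolation=cv2.INTER_CUBIC)
    for b in stand(P['s'])+rack(P['r']):
        q=((proj(n,b)+.5)*4-.5).round().astype(int)
        for i in range(8):
            for j in(1,2,4):
                if not i&j: cv2.line(big,q[i],q[i|j],(0,255,0),1)
    for k,r in(("s",rs[n]),("r",rr[n])):
        x0,y0,x1,y1=[v*4 for v in r]; cv2.imwrite(f"pics/ov_{k}_{n}.png",cv2.resize(big[y0:y1,x0:x1],(400,300)))
cv2.imwrite("pics/ov.png",np.vstack([np.hstack([cv2.imread(f"pics/ov_{k}_{n}.png") for k in"sr"]) for n in("side","top")]))
E
python3 fit2.py
```

```text
Traceback (most recent call last):
  File "fit2.py", line 18, in <module>
    p,f=fit(stand,M,rs,[.546,-.29,np.radians(-94),-.02],[.005,.005,.08,.006],vs); print('stand',vs,p.round(4),np.degrees(p[2]).round(2),f); P.setdefault('s',p)
        ~~~^^^^^^^^^^^^^^^^^^^^^^^^^^^^^^^^^^^^^^^^^^^^^^^^^^^^^^^^^^^^^^^^^^^^^
  File "fit.py", line 27, in fit
    r=minimize(cost,p0,method='Nelder-Mead',options=dict(initial_simplex=np.vstack([p0]+[np.array(p0)+np.eye(len(p0))[i]*step[i] for i in range(len(p0))]),xatol=1e-5,fatol=1e-4,maxiter=600))
  File "fit.py", line 25, in cost
    b=model(p); return sum(np.abs(render(n,b,rois[n])-masks[n])[rois[n][1]*0:].mean()*1e2 for n in views)
                       ~~~^^^^^^^^^^^^^^^^^^^^^^^^^^^^^^^^^^^^^^^^^^^^^^^^^^^^^^^^^^^^^^^^^^^^^^^^^^^^^^^
  File "fit.py", line 25, in <genexpr>
    b=model(p); return sum(np.abs(render(n,b,rois[n])-masks[n])[rois[n][1]*0:].mean()*1e2 for n in views)
                                  ~~~~~~^^^^^^^^^^^^^
  File "fit.py", line 10, in render
    p=(proj(n,b)-[x0-.5,y0-.5])*S-.5
       ~~~~^^^^^
  File "h.py", line 9, in proj
    c=manip.get_calibration(n); f=200/np.tan(np.radians(c['vfov']/2))
ValueError: time passes only in moves, steps and waits
```

```bash
python3 - <<'E'
from station import manip
import pickle
pickle.dump({n:manip.get_calibration(n) for n in("side","top")},open("cal.pkl","wb"))
E
sed -i 's/manip.get_calibration(n)/CAL[n]/; s/^from station import manip/from station import manip\nimport pickle; CAL=pickle.load(open("cal.pkl","rb"))/' h.py
python3 fit2.py
```

```text
stand ('side', 'top') [ 0.5476 -0.2891 -1.6413 -0.0158] -94.04 7.414850234985352
rack ('side', 'top') [0.4911 0.2701 0.1431] 8.2 5.544303894042969
stand ('side',) [ 0.5474 -0.2917 -1.6446 -0.0171] -94.23 2.300640821456909
rack ('side',) [0.4909 0.269  0.1466] 8.4 1.0875959396362305
stand ('top',) [ 0.5484 -0.2877 -1.6766 -0.0156] -96.06 4.375
rack ('top',) [0.4908 0.2726 0.1532] 8.78 3.365384817123413
```

View pics/ov.png

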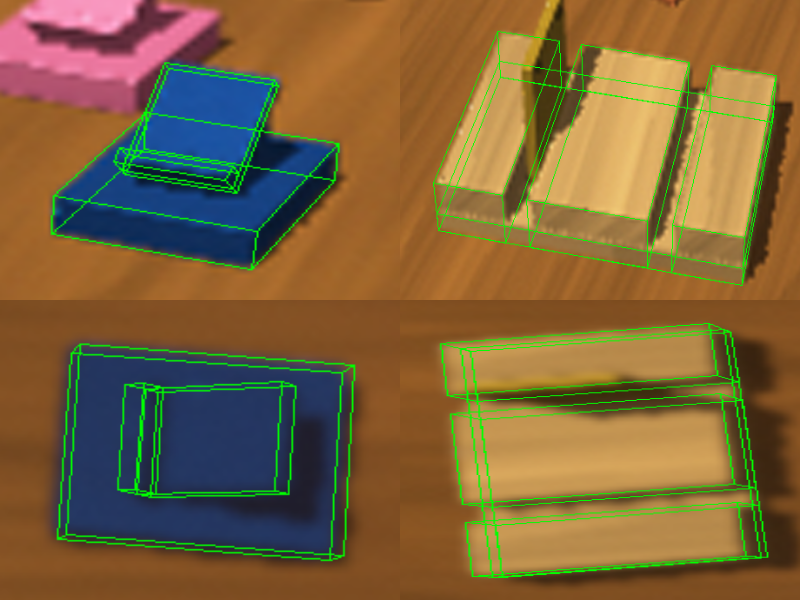

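The fitted outlines match in both views, with about 2–3 mm disagreement between them:
- **Stand:** (0.5475, -0.290), yaw -94.5°
- **Rack:** (0.491, 0.2705), yaw 8.4°
- **Free slot:** (0.456, 0.265)

The first move is over the copper.

```bash
cat > go.py <<'E'
import sys,numpy as np
from station import manip
from scipy.spatial.transform import Rotation as R
s=manip.sense(); r=R.from_quat(s['tool_rot']); y=r.apply([0,1,0]); psi=np.degrees(np.arctan2(y[1],y[0]))
print('t',round(s['t'],2),'tcp',s['tcp_pos'].round(4),'psi',round(psi,2),'tilt',r.apply([0,0,1]).round(3),'gap',round(s['finger_gap'],3),'F',s['force'].round(2),'q6',s['q'][5].round(2))
if len(sys.argv)>1:
    a=list(map(float,sys.argv[1:])); d=np.array(a[:3])-s['tcp_pos']
    tw=-((a[3]-psi+180)%360-180)
    print('delta',(r.inv().apply(d)/.4).round(4),'twist',round(np.radians(tw)/.5,3))
E
python3 go.py 0.5209 0.1151 0.10 -14
```

```text
t 0.1 tcp [0.1807 0.5977 0.2414] psi 73.17 tilt [-0.001 -0.002 -1.   ] gap 1.002 F [-0.45 -0.19  0.49] q6 -0.18
delta [-1.1636 -0.9077  0.3549] twist 3.043
```

Emit:
move_arm([
  [-0.03,-0.02,0,0.06,100],
  [-0.1,-0.08,0,0.18,100],
  [-0.18,-0.14,0,0.34,100],
  [-0.26,-0.2,0,0.5,100],
  [-0.34,-0.26,0,0.66,100],
  [-0.42,-0.32,0,0.82,100],
  [-0.5,-0.38,0,0.94,100],
  [-0.56,-0.43,0,1,100],
], force=30)

```text
t: 0.77
tcp_pos: [0.347, 0.3655, 0.2422]
tool_rot: [0.389, 0.921, -0.0, 0.0]
force: [1.8, -0.2, 0.8]
finger_gap: 0.996
```

```bash
python3 go.py 0.5209 0.1151 0.10 -14
```

```text
t 0.77 tcp [0.347  0.3655 0.2422] psi 44.23 tilt [ 0.    -0.001 -1.   ] gap 0.996 F [ 1.8  -0.23  0.8 ] q6 -0.18
delta [-0.7514 -0.1249  0.3565] twist 2.033
```

Emit:
move_arm([
  [-0.06,-0.01,0,0.1,90],
  [-0.15,-0.02,0,0.25,80],
  [-0.24,-0.04,0,0.4,80],
  [-0.33,-0.05,0.02,0.55,80],
  [-0.42,-0.07,0.05,0.7,80],
  [-0.51,-0.08,0.08,0.85,80],
  [-0.59,-0.1,0.11,0.95,80],
  [-0.65,-0.11,0.13,1,80],
])

```text
t: 1.43
tcp_pos: [0.497, 0.1489, 0.1893]
tool_rot: [0.605, 0.796, -0.001, -0.0]
force: [0.1, 1.2, -0.3]
finger_gap: 0.799
```

```bash
python3 go.py 0.5209 0.1151 0.06 -14
```

```text
t 1.43 tcp [0.497  0.1489 0.1893] psi 15.56 tilt [-0.001 -0.001 -1.   ] gap 0.799 F [ 0.13  1.19 -0.26] q6 -0.19
delta [-0.0973  0.0355  0.3232] twist 1.032
```

Emit:
move_arm([
  [-0.02,0.01,0.04,0.15,80],
  [-0.04,0.02,0.1,0.3,80],
  [-0.06,0.02,0.16,0.5,80],
  [-0.08,0.03,0.22,0.7,80],
  [-0.09,0.035,0.28,0.85,80],
  [-0.0973,0.0355,0.32,0.95,80],
  [-0.0973,0.0355,0.3232,1,80],
  [-0.0973,0.0355,0.3232,1,80],
])

```text
t: 2.1
tcp_pos: [0.5195, 0.1178, 0.0596]
tool_rot: [0.782, 0.623, -0.002, -0.001]
force: [-0.2, 0.5, 0.5]
finger_gap: 0.799
```

```bash
cat > snap.py <<'E'
import sys; from h import *
tag=sys.argv[1]
for n in("side","top"):
    p,d=manip.snapshot(n); np.savez(f"pics/{n}{tag}.npz",p=p,d=d)
    a=list(map(int,sys.argv[2 if n=="side" else 3].split(',')))
    cv2.imwrite(f"pics/c_{n}{tag}.png",cv2.resize(p[a[1]:a[3],a[0]:a[2],::-1],(400,400*(a[3]-a[1])//(a[2]-a[0])),interpolation=cv2.INTER_CUBIC))
A=[cv2.imread(f"pics/c_{n}{tag}.png") for n in("side","top")]; hh=max(x.shape[0] for x in A)
cv2.imwrite(f"pics/c{tag}.png",np.hstack([cv2.copyMakeBorder(x,0,hh-x.shape[0],0,0,0) for x in A]))
E
python3 go.py 0.5209 0.1151 0.02 -14; python3 snap.py 1 250,170,370,290 200,150,320,270
```

```text
t 2.1 tcp [0.5195 0.1178 0.0596] psi -12.91 tilt [-0.004 -0.    -1.   ] gap 0.799 F [-0.19  0.49  0.5 ] q6 0.24
delta [-0.0056  0.0053  0.0989] twist 0.038
```

View pics/c1.png

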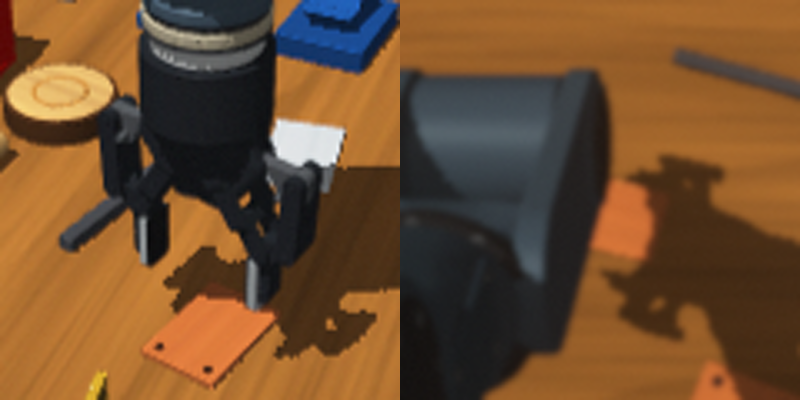

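The side crop shows the fingers straddling the copper plate, with the holes at the near (+y) end. I'll go down.

Emit:
move_arm([
  [-0.002,0.002,0.01,0.01,80],
  [-0.004,0.004,0.03,0.03,80],
  [-0.0056,0.005,0.055,0.038,80],
  [-0.0056,0.0053,0.08,0.038,80],
  [-0.0056,0.0053,0.095,0.038,80],
  [-0.0056,0.0053,0.105,0.038,80],
  [-0.0056,0.0053,0.11,0.038,80],
  [-0.0056,0.0053,0.11,0.038,80],
])

```text
t: 2.87
tcp_pos: [0.522, 0.1163, 0.0163]
tool_rot: [0.787, 0.617, -0.0, -0.0]
force: [-1.1, 0.5, -0.2]
finger_gap: 0.802
```

```bash
python3 go.py 0.5209 0.1151 0.012 -14; python3 snap.py 2 250,190,350,290 200,150,320,270
```

```text
t 2.87 tcp [0.522  0.1163 0.0163] psi -13.86 tilt [-0.001 -0.    -1.   ] gap 0.802 F [-1.06  0.46 -0.17] q6 0.25
delta [-0.0036 -0.0019  0.0108] twist 0.005
```

View pics/c2.png

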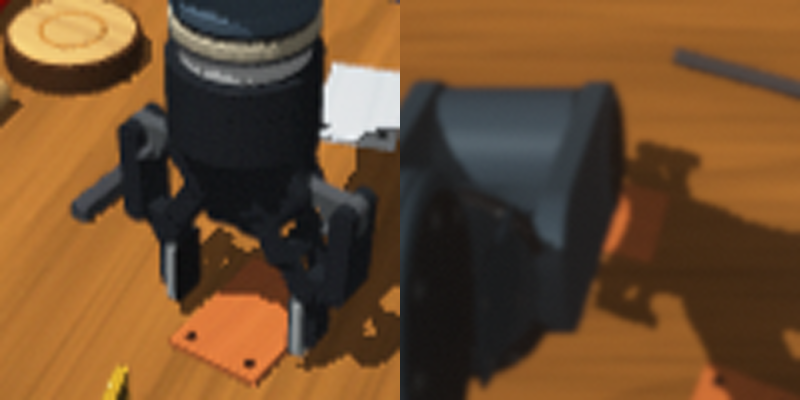

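Run:
```python
from h import *
z=np.load("pics/side2.npz");W=cloud("side",z['d'])
for u,vs in((326,range(268,282)),(323,range(268,280)),(296,range(254,268)),(293,range(252,266))):
    for v in vs: print(u,v,W[v,u].round(3),z['p'][v,u])
```

```text
326 268 [0.481 0.134 0.043] [28 29 32]
326 269 [0.481 0.133 0.04 ] [27 29 34]
326 270 [0.481 0.134 0.039] [29 31 35]
326 271 [0.481 0.134 0.035] [30 31 35]
326 272 [0.481 0.133 0.032] [29 31 35]
326 273 [0.481 0.132 0.029] [31 34 36]
326 274 [0.481 0.133 0.027] [29 30 33]
326 275 [0.481 0.133 0.024] [30 30 36]
326 276 [0.481 0.133 0.021] [40 42 44]
326 277 [0.482 0.13  0.016] [85 74 66]
326 278 [0.486 0.117 0.001] [114  85  56]
326 279 [ 0.485  0.118 -0.001] [75 48 25]
326 280 [0.483 0.123 0.001] [77 49 26]
326 281 [ 0.483  0.124 -0.   ] [78 50 25]
323 268 [0.487 0.135 0.043] [136 141 141]
323 269 [0.487 0.135 0.039] [137 141 142]
323 270 [0.487 0.135 0.038] [136 140 141]
323 271 [0.487 0.134 0.034] [137 140 141]
323 272 [0.487 0.134 0.031] [137 141 142]
323 273 [0.487 0.135 0.029] [137 140 141]
323 274 [0.487 0.134 0.026] [137 141 142]
323 275 [0.487 0.133 0.023] [136 140 141]
323 276 [0.486 0.135 0.021] [136 140 142]
323 277 [0.486 0.135 0.019] [130 134 136]
323 278 [0.487 0.133 0.014] [134 118 105]
323 279 [ 0.491  0.12  -0.001] [177 114  50]
296 254 [0.554 0.112 0.04 ] [15 16 15]
[... 371 characters left out ...]
097 -0.   ] [59 39 21]
296 265 [ 0.559  0.1   -0.001] [78 49 23]
296 266 [0.557 0.104 0.001] [79 51 24]
296 267 [ 0.557  0.105 -0.001] [77 49 23]
293 252 [0.558 0.119 0.05 ] [ 99 102 103]
293 253 [0.558 0.118 0.047] [73 74 77]
293 254 [0.301 0.726 0.592] [74 76 77]
293 255 [0.558 0.117 0.041] [74 76 78]
293 256 [0.558 0.118 0.039] [74 76 77]
293 257 [0.558 0.117 0.036] [74 76 78]
293 258 [0.558 0.117 0.033] [73 75 78]
293 259 [0.559 0.116 0.029] [74 76 78]
293 260 [0.558 0.119 0.029] [72 74 76]
293 261 [0.558 0.118 0.025] [73 75 77]
293 262 [0.559 0.117 0.021] [77 81 82]
293 263 [0.558 0.118 0.02 ] [90 94 96]
293 264 [0.558 0.118 0.017] [115 102  92]
293 265 [0.565 0.103 0.   ] [167 111  55]
```

Depth puts the fingertips about 2 mm ahead of the TCP at this opening, so I can go lower while closing partway.

Emit:
move_arm([
  [-0.002,-0.001,0.004,0,74],
  [-0.003,-0.0019,0.008,0,70],
  [-0.0036,-0.0019,0.012,0,70],
  [-0.0036,-0.0019,0.016,0,70],
  [-0.0036,-0.0019,0.02,0,70],
  [-0.0036,-0.0019,0.0225,0,70],
  [-0.0036,-0.0019,0.0225,0,70],
  [-0.0036,-0.0019,0.0225,0,70],
])

```text
t: 3.63
tcp_pos: [0.5212, 0.1151, 0.0079]
tool_rot: [0.787, 0.617, -0.0, -0.0]
force: [-0.7, 0.6, 1.1]
finger_gap: 0.703
```

```bash
python3 go.py 0.5209 0.1151 0.006 -14; python3 snap.py 3 260,210,340,290 200,150,320,270;python3 - <<'E'
from h import *
z=np.load("pics/side3.npz");W=cloud("side",z['d'])
for u in range(318,330,2):
    c=[(v,W[v,u].round(3)) for v in range(265,288)]
    j=[i for i in range(len(c)-1) if c[i][1][1]-c[i+1][1][1]>.005]
    print(u,[ (c[i][0],list(c[i][1]),list(c[i+1][1])) for i in j])
E
```

```text
t 3.63 tcp [0.5212 0.1151 0.0079] psi -13.86 tilt [-0. -0. -1.] gap 0.703 F [-0.73  0.59  1.05] q6 0.25
delta [-0.0001 -0.0008  0.0048] twist 0.005
318 []
320 [(280, [np.float64(0.493), np.float64(0.133), np.float64(0.007)], [np.float64(0.495), np.float64(0.127), np.float64(-0.002)])]
322 [(267, [np.float64(0.489), np.float64(0.134), np.float64(0.044)], [np.float64(0.491), np.float64(0.129), np.float64(0.037)])]
324 [(268, [np.float64(0.484), np.float64(0.136), np.float64(0.044)], [np.float64(0.486), np.float64(0.131), np.float64(0.036)])]
326 [(279, [np.float64(0.481), np.float64(0.131), np.float64(0.012)], [np.float64(0.484), np.float64(0.121), np.float64(-0.0)])]
328 [(268, [np.float64(0.478), np.float64(0.131), np.float64(0.042)], [np.float64(0.479), np.float64(0.126), np.float64(0.035)]), (275, [np.float64(0.478), np.float64(0.128), np.float64(0.02)], [np.float64(0.48), np.float64(0.123), np.float64(0.013)]), (277, [np.float64(0.479), np.float64(0.126), np.float64(0.013)], [np.float64(0.482), np.float64(0.115), np.float64(-0.0)])]
```

View pics/c3.png

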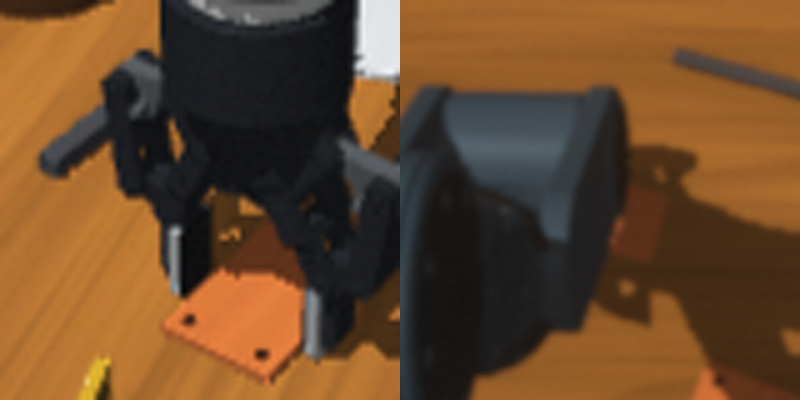

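The tips are about 5 mm off the bench, so I'll go 3 mm lower and close.

Emit:
move_arm([
  [0,-0.0008,0.004,0,70],
  [0,-0.0008,0.007,0,70],
  [0,-0.0008,0.007,0,66],
  [0,-0.0008,0.007,0,60],
  [0,-0.0008,0.007,0,55],
  [0,-0.0008,0.007,0,50],
  [0,-0.0008,0.007,0,50],
  [0,-0.0008,0.007,0,50],
], force=35)

```text
t: 4.4
tcp_pos: [0.5217, 0.1151, 0.0075]
tool_rot: [0.787, 0.617, 0.001, 0.001]
force: [-1.1, -0.3, 17.9]
finger_gap: 0.619
```

```bash
python3 go.py 0.5209 0.1151 0.10 -14; python3 snap.py 4 260,210,340,290 200,150,320,270
```

```text
t 4.4 tcp [0.5217 0.1151 0.0075] psi -13.85 tilt [ 0.002 -0.    -1.   ] gap 0.619 F [-1.11 -0.34 17.88] q6 0.25
delta [-0.0003 -0.0015 -0.2312] twist 0.005
```

View pics/c4.png

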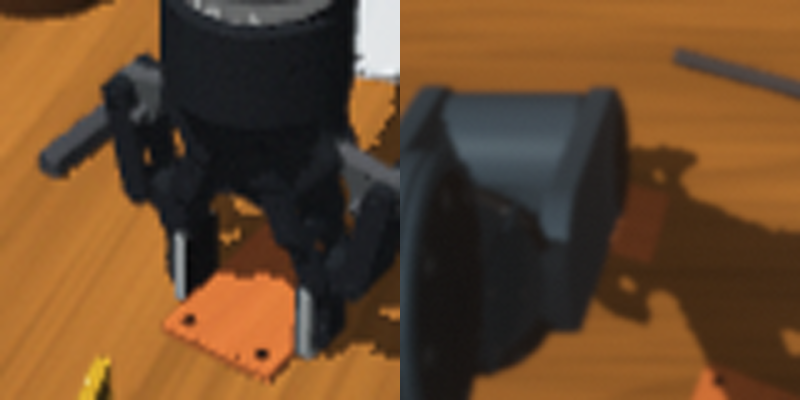

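It's gripped (gap 0.62, about 53 mm) with the tips on the bench. Lifting.

Emit:
move_arm([
  [0,0,-0.01,0,50],
  [0,0,-0.03,0,50],
  [0,0,-0.06,0,50],
  [0,0,-0.11,0,50],
  [0,0,-0.18,0,50],
  [0,0,-0.25,0,50],
  [0,0,-0.3,0,50],
  [0,0,-0.32,0,50],
])

```text
t: 5.17
tcp_pos: [0.5223, 0.1153, 0.1365]
tool_rot: [0.787, 0.617, 0.002, 0.002]
force: [1.1, 0.4, -1.8]
finger_gap: 0.618
```

```bash
python3 go.py 0.55 -0.295 0.14 -4.5; python3 snap.py 5 240,130,370,260 200,150,320,270
```

```text
t 5.17 tcp [0.5223 0.1153 0.1365] psi -13.86 tilt [ 0.005  0.    -1.   ] gap 0.618 F [ 1.08  0.37 -1.82] q6 0.25
delta [-0.9792  0.3129 -0.0085] twist -0.327
```

View pics/c5.png

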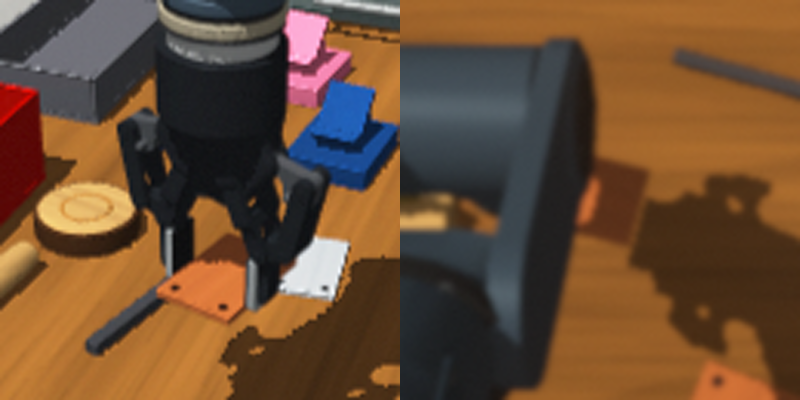

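The plate is held level. Checking how far it sticks out past the grip.

Run:
```python
from h import *
z=np.load("pics/side5.npz");m,W=orange("side",z,(285,210,330,240))
w=W[m]; print(m.sum(),np.median(w,0).round(4))
a=np.radians(76.15);u=np.array([np.cos(a),np.sin(a)]);v=np.array([u[1],-u[0]]); d=w[:,:2]-[.5223,.1153]
L=d@u;V=d@v
print('long',np.percentile(L,[1,5,50,90,95,98,99.5]).round(4),'wide',np.percentile(V,[1,50,99]).round(4))
A=np.c_[L,V,np.ones(len(L))];print(np.linalg.lstsq(A,w[:,2],rcond=None)[0].round(4))
cs,_=cv2.findContours(m.astype(np.uint8),0,2); c=max(cs,key=cv2.contourArea)[:,0]
P=plane("side",c,.1365-.0015)[:,:2]-[.5223,.1153]; print('contour long max',np.sort(P@u)[-12:].round(4),'wide',np.ptp(P@v),(P@v).min(),(P@v).max())
```

```text
399 [0.5239 0.126  0.1344]
long [-0.0213 -0.0162  0.0111  0.028   0.0287  0.029   0.0356] wide [-0.0272 -0.      0.0244]
[ 0.519  -0.3708  0.1296]
contour long max [0.0331 0.0332 0.0334 0.0337 0.0338 0.034  0.0341 0.0341 0.0343 0.0346
 0.0346 0.0347] wide 0.05532400903749492 -0.02998977368759821 0.025334235349896705
```

```bash
python3 go.py 0.5471 -0.2947 0.13 -4.5
```

```text
t 5.27 tcp [0.5218 0.1152 0.1348] psi -13.86 tilt [ 0.004  0.    -1.   ] gap 0.617 F [ 0.59  0.51 -2.87] q6 0.25
delta [-0.9798  0.3069  0.0123] twist -0.327
```

Emit:
move_arm([
  [-0.02,0.01,0,-0.02,50],
  [-0.06,0.02,0,-0.06,50],
  [-0.12,0.04,0,-0.1,50],
  [-0.19,0.06,0,-0.15,50],
  [-0.27,0.085,0,-0.2,50],
  [-0.35,0.11,0,-0.25,50],
  [-0.43,0.135,0,-0.3,50],
  [-0.51,0.16,0,-0.327,50],
])

```text
t: 5.93
tcp_pos: [0.5327, -0.0993, 0.1313]
tool_rot: [0.734, 0.679, -0.001, -0.002]
force: [0.6, -0.4, -1.8]
finger_gap: 0.615
```

```bash
python3 go.py 0.5471 -0.2947 0.12 -4.5
```

```text
t 5.93 tcp [ 0.5327 -0.0993  0.1313] psi -4.43 tilt [-0.004  0.002 -1.   ] gap 0.615 F [ 0.64 -0.44 -1.8 ] q6 -0.31
delta [-0.4844  0.0737  0.0272] twist 0.002
```

Emit:
move_arm([
  [-0.07,0.01,0,0,50],
  [-0.15,0.02,0,0,50],
  [-0.23,0.035,0,0,50],
  [-0.31,0.047,0.01,0,50],
  [-0.38,0.058,0.02,0,50],
  [-0.44,0.067,0.027,0,50],
  [-0.4844,0.0737,0.027,0,50],
  [-0.4844,0.0737,0.027,0,50],
])

```text
t: 6.6
tcp_pos: [0.5479, -0.2978, 0.12]
tool_rot: [0.736, 0.677, -0.001, 0.0]
force: [-0.2, -0.0, -2.5]
finger_gap: 0.618
```

```bash
python3 go.py 0.5471 -0.2947 0.085 -4.5; python3 snap.py 6 300,90,400,200 380,150,480,250
```

```text
t 6.6 tcp [ 0.5479 -0.2978  0.12  ] psi -4.71 tilt [-0.001 -0.001 -1.   ] gap 0.618 F [-0.15 -0.02 -2.52] q6 -0.59
delta [ 0.0076 -0.0027  0.0876] twist -0.007
```

View pics/c6.png

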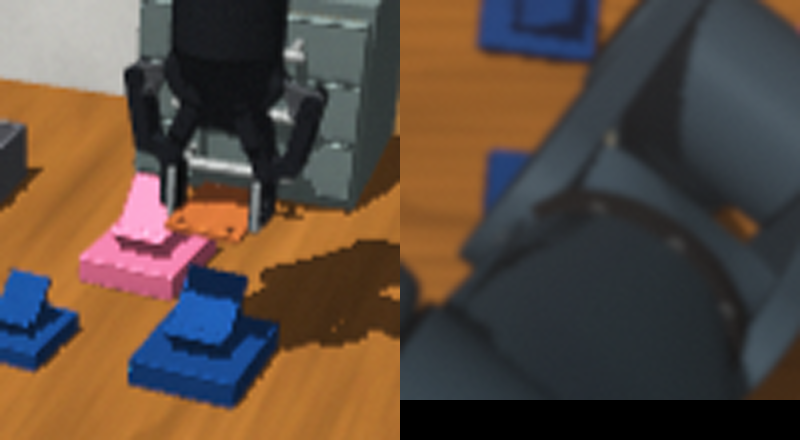

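Emit:
move_arm([
  [0.002,-0.001,0.01,-0.007,50],
  [0.005,-0.002,0.025,-0.007,50],
  [0.0076,-0.0027,0.04,-0.007,50],
  [0.0076,-0.0027,0.055,-0.007,50],
  [0.0076,-0.0027,0.068,-0.007,50],
  [0.0076,-0.0027,0.075,-0.007,50],
  [0.0076,-0.0027,0.075,-0.007,50],
  [0.0076,-0.0027,0.075,-0.007,50],
], force=22)

```text
t: 7.37
tcp_pos: [0.5476, -0.2906, 0.0922]
tool_rot: [0.733, 0.68, -0.0, -0.0]
force: [-0.3, 1.1, -2.9]
finger_gap: 0.617
```

```bash
python3 go.py 0.5471 -0.2947 0.080 -4.5; python3 snap.py 7 310,120,390,200 380,150,480,250
python3 - <<'E'
from h import *
z=np.load("pics/side7.npz");m,W=orange("side",z,(320,130,385,180))
w=W[m]; print(m.sum(),np.median(w,0).round(4))
s=np.array([-.0785,-.9969]);y=np.array([.9969,-.0785])
d=w[:,:2]-[.5488,-.2736]
print('along sx',np.percentile(d@s,[1,5,50,95]).round(4),'face y',np.percentile(d@y,[1,50,99]).round(4),'z',np.percentile(w[:,2],[5,50,95]).round(4))
E
```

```text
t 7.37 tcp [ 0.5476 -0.2906  0.0922] psi -4.29 tilt [-0.  0. -1.] gap 0.617 F [-0.28  1.06 -2.93] q6 -0.59
delta [-0.0104 -0.0004  0.0306] twist 0.007
154 [ 0.5473 -0.2823  0.0901]
along sx [-0.0133 -0.0123  0.0086  0.0374] face y [-0.0259 -0.0014  0.0236] z [0.0876 0.0901 0.0918]
```

View pics/c7.png

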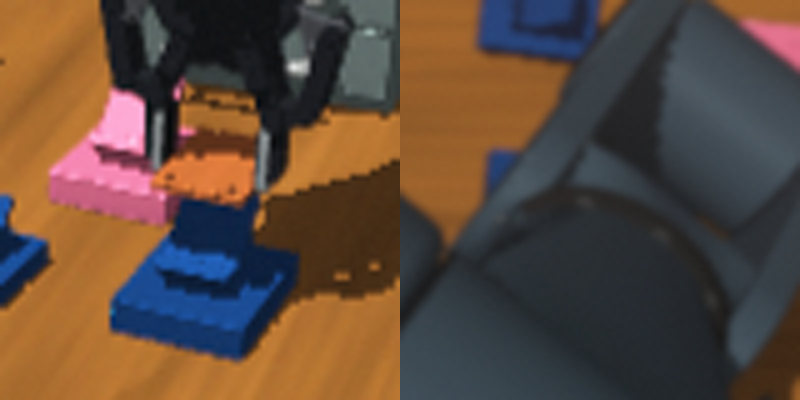

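Emit:
move_arm([
  [-0.003,0,0.004,0,50],
  [-0.006,0,0.009,0,50],
  [-0.009,0,0.014,0,50],
  [-0.009,0,0.02,0,50],
  [-0.009,0,0.026,0,50],
  [-0.009,0,0.032,0,50],
  [-0.009,0,0.036,0,50],
  [-0.009,0,0.036,0,50],
])

```text
t: 8.13
tcp_pos: [0.5471, -0.2941, 0.0778]
tool_rot: [0.733, 0.68, -0.0, -0.0]
force: [-1.0, 0.2, -1.3]
finger_gap: 0.614
```

```bash
python3 go.py 0.5471 -0.2947 0.0653 -4.5
```

```text
t 8.13 tcp [ 0.5471 -0.2941  0.0778] psi -4.3 tilt [-0.001  0.    -1.   ] gap 0.614 F [-0.96  0.24 -1.33] q6 -0.6
delta [-0.0015  0.0001  0.0313] twist 0.007
```

Contact is just starting, so I'll press down another 6 mm and watch the tilt.

Emit:
move_arm([
  [0,0,0.002,0,50],
  [0,0,0.004,0,50],
  [0,0,0.006,0,50],
  [0,0,0.008,0,50],
  [0,0,0.01,0,50],
  [0,0,0.012,0,50],
  [0,0,0.014,0,50],
  [0,0,0.015,0,50],
])

```text
t: 8.8
tcp_pos: [0.5473, -0.2939, 0.0759]
tool_rot: [0.733, 0.68, -0.0, 0.0]
force: [-5.4, 5.8, 22.8]
finger_gap: 0.618
```

```bash
python3 go.py 0.5471 -0.2947 0.0653 -4.5;python3 snap.py 8 310,120,390,200 380,150,480,250
```

```text
t 8.8 tcp [ 0.5473 -0.2939  0.0759] psi -4.27 tilt [ 0.    -0.001 -1.   ] gap 0.618 F [-5.43  5.82 22.84] q6 -0.6
delta [-0.0019 -0.0004  0.0266] twist 0.008
```

View pics/c8.png

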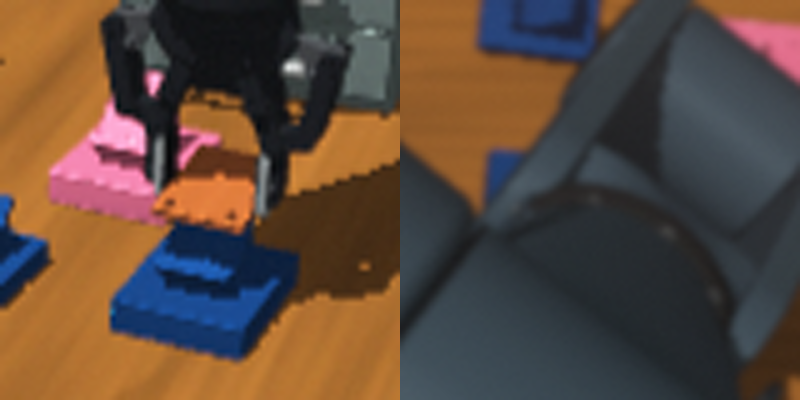

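```bash
cat > pl.py <<'E'
import sys; from h import *
z=np.load(f"pics/side{sys.argv[1]}.npz");m,W=orange("side",z,tuple(map(int,sys.argv[2].split(','))))
m=cv2.erode(m.astype(np.uint8),np.ones((3,3)))>0 if len(sys.argv)<4 else m
w=W[m]; s=np.array([-.0785,-.9969]);y=np.array([.9969,-.0785]); d=w[:,:2]-[.5488,-.2736]
a,b=d@s,d@y; zz=w[:,2]
k=np.abs(zz-np.median(zz))<.05; a,b,zz=a[k],b[k],zz[k]
for _ in range(4):
    A=np.c_[a,b,np.ones(len(a))]; c=np.linalg.lstsq(A,zz,rcond=None)[0]; r=np.abs(zz-A@c); k=r<max(.002,2*np.median(r)); a,b,zz=a[k],b[k],zz[k]
print(len(a),'tilt up sx deg',np.degrees(np.arctan(c[0])).round(1),'roll',np.degrees(np.arctan(c[1])).round(1),'along',np.percentile(a,[1,50,99]).round(4),'across',np.percentile(b,[1,50,99]).round(4),'z',np.percentile(zz,[1,50,99]).round(4))
E
for i in 7 8; do python3 pl.py $i 330,130,385,180;python3 pl.py $i 330,130,385,180 x; done
```

```text
81 tilt up sx deg -0.4 roll -0.9 along [-0.0125  0.0106  0.034 ] across [-0.0213 -0.002   0.0175] z [0.0885 0.0903 0.092 ]
132 tilt up sx deg 0.0 roll -0.5 along [-0.0129  0.0109  0.0409] across [-0.0262 -0.0005  0.0236] z [0.0884 0.0902 0.0918]
85 tilt up sx deg 3.2 roll -2.0 along [-0.0036  0.0158  0.0363] across [-0.0213 -0.0011  0.0192] z [0.0719 0.0738 0.0763]
153 tilt up sx deg 4.2 roll -1.0 along [-0.0104  0.0144  0.0431] across [-0.0268 -0.0009  0.0239] z [0.0709 0.0738 0.077 ]
```

The plate is rotating in the grip as intended (4°), but the lever is short. I'll back off 8 mm down-slope for a longer lever.

Emit:
move_arm([
  [0,0,-0.006,0,50],
  [0.008,0,-0.01,0,50],
  [0.016,0,-0.01,0,50],
  [0.02,0,-0.006,0,50],
  [0.02,0,-0.001,0,50],
  [0.02,0,0.003,0,50],
  [0.02,0,0.006,0,50],
  [0.02,0,0.009,0,50],
], force=20)

```text
t: 9.57
tcp_pos: [0.5488, -0.2863, 0.0704]
tool_rot: [0.733, 0.68, 0.0, 0.001]
force: [-1.1, 2.7, 13.7]
finger_gap: 0.615
```

```bash
python3 go.py 0.5471 -0.2867 0.0653 -4.5;python3 snap.py 9 310,120,390,200 380,150,480,250; python3 pl.py 9 330,130,385,180;python3 pl.py 9 330,130,385,180 x
```

```text
t 9.57 tcp [ 0.5488 -0.2863  0.0704] psi -4.29 tilt [ 0.002 -0.001 -1.   ] gap 0.615 F [-1.07  2.74 13.7 ] q6 -0.59
delta [-0.0012 -0.0042  0.0127] twist 0.007
93 tilt up sx deg 11.9 roll -0.4 along [-0.0113  0.0082  0.0272] across [-0.0203  0.0006  0.0204] z [0.064  0.0685 0.073 ]
152 tilt up sx deg 12.4 roll -0.3 along [-0.0153  0.0057  0.0351] across [-0.0253  0.0015  0.0253] z [0.0625 0.0678 0.0738]
```

View pics/c9.png

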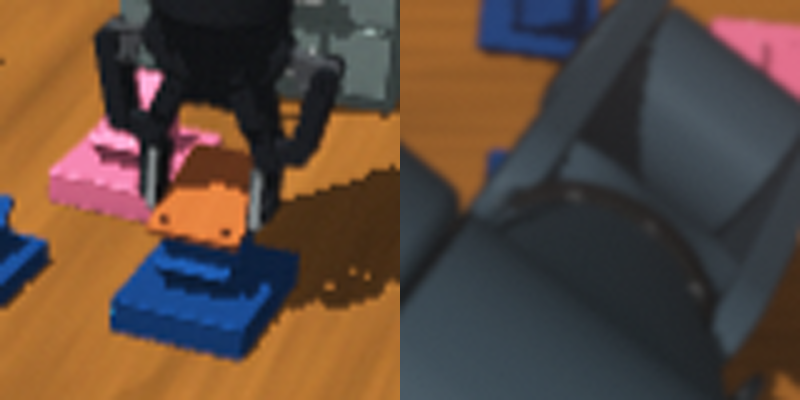

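The tilt is 12° at 14 N. Continuing.

Emit:
move_arm([
  [0,0,0.004,0,50],
  [0,0,0.008,0,50],
  [-0.002,0,0.011,0,50],
  [-0.005,0,0.012,0,50],
  [-0.008,0,0.012,0,50],
  [-0.011,0,0.012,0,50],
  [-0.012,0,0.012,0,50],
  [-0.012,0,0.012,0,50],
])

```text
t: 10.33
tcp_pos: [0.5486, -0.2865, 0.0647]
tool_rot: [0.733, 0.68, 0.003, -0.002]
force: [2.9, 12.9, 11.3]
finger_gap: 0.621
```

```bash
python3 go.py 0.5471 -0.2947 0.0653 -4.5;python3 snap.py 10 310,120,390,200 380,150,480,250; python3 pl.py 10 330,130,385,180;python3 pl.py 10 330,130,385,180 x
```

```text
t 10.33 tcp [ 0.5486 -0.2865  0.0647] psi -4.36 tilt [ 0.001  0.006 -1.   ] gap 0.621 F [ 2.91 12.92 11.33] q6 -0.59
delta [-0.0208 -0.0022 -0.0017] twist 0.005
52 tilt up sx deg 23.2 roll -0.7 along [-0.0077  0.0034  0.0282] across [-0.0218  0.0006  0.0189] z [0.0547 0.0607 0.0708]
133 tilt up sx deg 23.7 roll -0.1 along [-0.011   0.0065  0.0324] across [-0.0267 -0.0011  0.0252] z [0.0533 0.062  0.073 ]
```

View pics/c10.png

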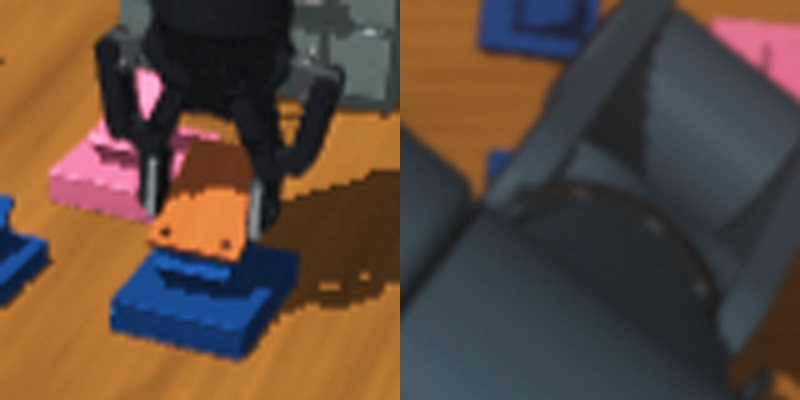

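Emit:
move_arm([
  [0,0,-0.005,0,50],
  [-0.001,0,-0.009,0,50],
  [-0.003,0,-0.009,0,50],
  [-0.005,0,-0.007,0,50],
  [-0.006,0,-0.004,0,50],
  [-0.007,0,0,0,50],
  [-0.008,0,0.003,0,50],
  [-0.008,0,0.005,0,50],
])

```text
t: 11.1
tcp_pos: [0.5476, -0.2908, 0.0632]
tool_rot: [0.733, 0.68, 0.002, -0.002]
force: [-0.0, 11.8, 16.4]
finger_gap: 0.617
```

```bash
python3 go.py 0.5471 -0.2947 0.0633 -4.5;python3 snap.py 11 310,120,390,200 380,150,480,250; python3 pl.py 11 330,130,385,180;python3 pl.py 11 330,130,385,180 x
```

```text
t 11.1 tcp [ 0.5476 -0.2908  0.0632] psi -4.33 tilt [-0.     0.005 -1.   ] gap 0.617 F [-0.03 11.81 16.42] q6 -0.6
delta [-0.0098 -0.0005 -0.0003] twist 0.006
13 tilt up sx deg 26.2 roll -1.0 along [0.004  0.0229 0.032 ] across [-0.0147  0.0079  0.0202] z [0.058  0.0677 0.0726]
117 tilt up sx deg 29.9 roll -0.5 along [-0.0069  0.0116  0.0349] across [-0.0269  0.0026  0.025 ] z [0.0502 0.0612 0.0746]
```

View pics/c11.png

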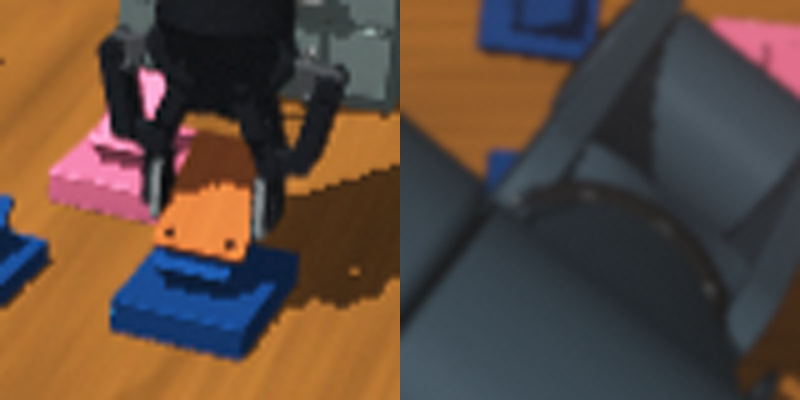

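Emit:
move_arm([
  [0,0,-0.005,0,50],
  [-0.001,0,-0.01,0,50],
  [-0.004,0,-0.01,0,50],
  [-0.006,0,-0.008,0,50],
  [-0.007,0,-0.004,0,50],
  [-0.008,0,0,0,50],
  [-0.008,0,0.004,0,50],
  [-0.008,0,0.007,0,50],
])

```text
t: 11.87
tcp_pos: [0.547, -0.2944, 0.0617]
tool_rot: [0.733, 0.68, 0.001, -0.002]
force: [-2.7, 13.1, 25.9]
finger_gap: 0.614
```

```bash
python3 go.py 0.5471 -0.2947 0.0633 -4.5;python3 snap.py 12 310,120,390,200 380,150,480,250; python3 pl.py 12 330,130,385,180;python3 pl.py 12 330,130,385,180 x
```

```text
t 11.87 tcp [ 0.547  -0.2944  0.0617] psi -4.32 tilt [-0.001  0.004 -1.   ] gap 0.614 F [-2.71 13.11 25.86] q6 -0.6
delta [-0.0007  0.0003 -0.0039] twist 0.006
8 tilt up sx deg -31.3 roll 14.2 along [-0.0021  0.0022  0.0943] across [-0.0037  0.0098  0.0578] z [0.0042 0.0475 0.0509]
  return _methods._mean(a, axis=axis, dtype=dtype,
  ret = ret.dtype.type(ret / rcount)
Traceback (most recent call last):
  File "pl.py", line 9, in <module>
    print(len(a),'tilt up sx deg',np.degrees(np.arctan(c[0])).round(1),'roll',np.degrees(np.arctan(c[1])).round(1),'along',np.percentile(a,[1,50,99]).round(4),'across',np.percentile(b,[1,50,99]).round(4),'z',np.percentile(zz,[1,50,99]).round(4))
                                                                                                                           ~~~~~~~~~~~~~^^^^^^^^^^^^^
IndexError: index -1 is out of bounds for axis 0 with size 0
```

View pics/c12.png

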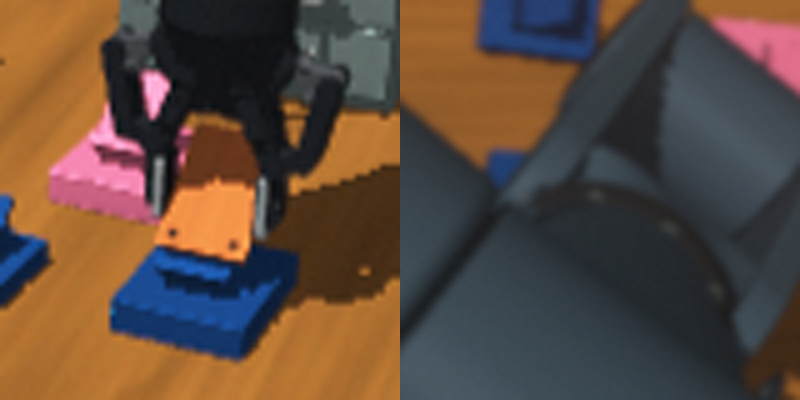

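```bash
sed -i "s/h\[...,0\]<=12)&(h\[...,1\]>165)&(h\[...,2\]>140)/h[...,0]<=13)\&(h[...,1]>150)\&(h[...,2]>(215 if y1<=200 else 140))/" h.py; grep -n "<=13" h.py
python3 - <<'E'
from h import *
z=np.load("pics/side12.npz");h=cv2.cvtColor(z['p'],cv2.COLOR_RGB2HSV);print(h[165,352],h[150,350],h[168,330],h[130,320])
E
for i in 11 12; do python3 pl.py $i 335,150,375,180;python3 pl.py $i 335,150,375,180 x; done
```

```text
16:    m=np.zeros((400,640),np.uint8); m[y0:y1,x0:x1]=((h[...,0]<=13)&(h[...,1]>150)&(h[...,2]>(215 if y1<=200 else 140)))[y0:y1,x0:x1]
[ 13 176 246] [ 10 188 102] [ 15 185 172] [ 15 180 173]
92 tilt up sx deg 29.9 roll -0.6 along [-0.0027  0.0131  0.0299] across [-0.0212 -0.0025  0.0171] z [0.0524 0.0619 0.0708]
140 tilt up sx deg 29.8 roll -0.4 along [-0.0065  0.0117  0.0331] across [-0.0251 -0.0027  0.0239] z [0.0508 0.0611 0.0726]
25 tilt up sx deg 32.9 roll -10.2 along [0.0067 0.0177 0.0276] across [0.0026 0.0093 0.0172] z [0.0547 0.0617 0.0698]
90 tilt up sx deg 36.0 roll -0.9 along [-0.0007  0.0163  0.0339] across [-0.0234  0.003   0.0231] z [0.0481 0.0606 0.074 ]
```

The tilt is now 36°. I'll press further, shifted back slightly down-slope.

Emit:
move_arm([
  [0.002,0,0,0,50],
  [0.004,0,0.001,0,50],
  [0.005,0,0.002,0,50],
  [0.005,0,0.004,0,50],
  [0.005,0,0.005,0,50],
  [0.005,0,0.006,0,50],
  [0.005,0,0.007,0,50],
  [0.005,0,0.007,0,50],
])

```text
t: 12.63
tcp_pos: [0.5471, -0.2945, 0.0608]
tool_rot: [0.733, 0.68, 0.0, -0.0]
force: [-6.7, 9.6, 31.6]
finger_gap: 0.617
```

```bash
python3 go.py 0.5471 -0.2947 0.0633 -4.5;python3 snap.py 13 310,120,390,200 380,150,480,250; python3 pl.py 13 335,150,375,180;python3 pl.py 13 335,150,375,180 x
```

```text
t 12.63 tcp [ 0.5471 -0.2945  0.0608] psi -4.28 tilt [-0.     0.001 -1.   ] gap 0.617 F [-6.73  9.64 31.63] q6 -0.6
delta [-0.0005  0.0001 -0.0063] twist 0.008
46 tilt up sx deg 33.8 roll 1.1 along [-0.0025  0.0099  0.0306] across [-0.0256  0.0097  0.0244] z [0.0468 0.0548 0.0679]
  return _methods._mean(a, axis=axis, dtype=dtype,
  ret = ret.dtype.type(ret / rcount)
Traceback (most recent call last):
  File "pl.py", line 9, in <module>
    print(len(a),'tilt up sx deg',np.degrees(np.arctan(c[0])).round(1),'roll',np.degrees(np.arctan(c[1])).round(1),'along',np.percentile(a,[1,50,99]).round(4),'across',np.percentile(b,[1,50,99]).round(4),'z',np.percentile(zz,[1,50,99]).round(4))
                                                                                                                           ~~~~~~~~~~~~~^^^^^^^^^^^^^
IndexError: index -1 is out of bounds for axis 0 with size 0
```

View pics/c13.png

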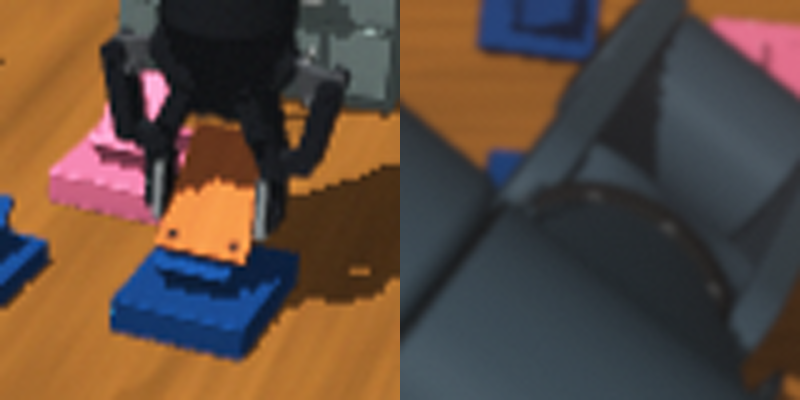

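```bash
sed -i 's/h\[...,0\]<=13)&(h\[...,1\]>150)/h[...,0]<=15)\&(h[...,1]>150)/' h.py
cat > ov.py <<'E'
import sys; from fit import *
i=sys.argv[1]; z=np.load(f"pics/side{i}.npz"); x0,y0,x1,y1=320,130,385,195; S=9
big=cv2.resize(z['p'][y0:y1,x0:x1,::-1],None,fx=S,fy=S,interpolation=cv2.INTER_CUBIC)
p=[0.5475,-0.290,np.radians(-94.5),-.0165]; B=stand(p)
if len(sys.argv)>2:  # ideal seated plate
    pass
for b in B:
    q_=((proj("side",b)-[x0,y0]+.5)*S-.5).round().astype(int)
    for k in range(8):
        for j in(1,2,4):
            if not k&j: cv2.line(big,q_[k],q_[k|j],(0,255,0),1)
cv2.imwrite(f"pics/ov{i}.png",big)
E
python3 ov.py 13; python3 ov.py 0;  for i in 11 12 13; do python3 pl.py $i 335,150,375,180;python3 pl.py $i 335,150,375,180 x; done
```

```text
92 tilt up sx deg 29.9 roll -0.6 along [-0.0027  0.0131  0.0299] across [-0.0212 -0.0025  0.0171] z [0.0524 0.0619 0.0708]
140 tilt up sx deg 29.8 roll -0.4 along [-0.0065  0.0117  0.0331] across [-0.0251 -0.0027  0.0239] z [0.0508 0.0611 0.0726]
76 tilt up sx deg 33.3 roll -0.5 along [0.0021 0.017  0.0331] across [-0.0203 -0.0022  0.0182] z [0.051  0.0612 0.0707]
126 tilt up sx deg 35.2 roll -0.4 along [-0.0013  0.0155  0.0338] across [-0.0251 -0.0025  0.0243] z [0.0483 0.0596 0.0736]
83 tilt up sx deg 37.9 roll -0.8 along [0.0034 0.0169 0.029 ] across [-0.02   -0.0021  0.0193] z [0.0491 0.0605 0.0713]
156 tilt up sx deg 36.9 roll -0.8 along [-0.0021  0.0156  0.0329] across [-0.0264 -0.003   0.0234] z [0.047  0.0589 0.0726]
```

View pics/ov13.png

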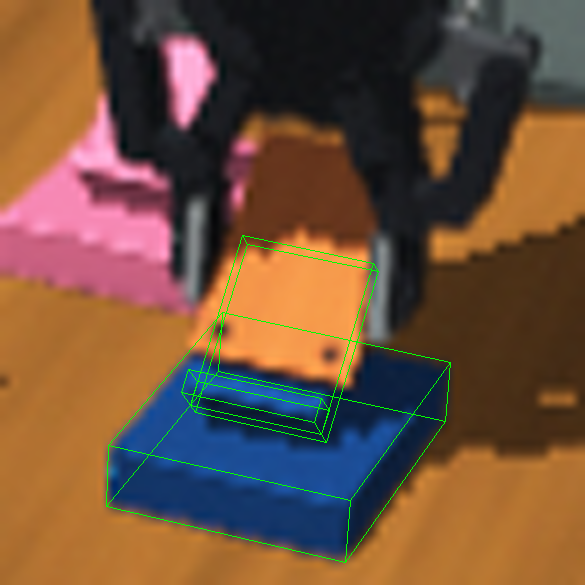

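View pics/ov0.png

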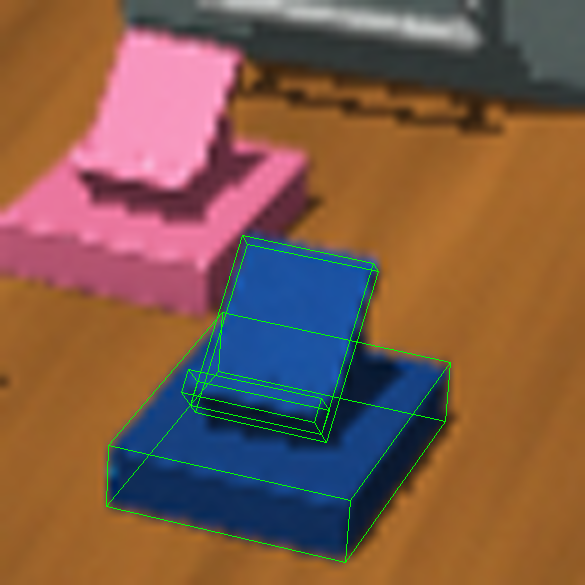

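The plate is at about 37.5°, centred, with its lower edge just inside the lip. The remaining tilt will settle on release because its centre lies below the slope top. I'll unload, then open slowly.

Emit:
move_arm([
  [0,0,-0.003,0,50],
  [0,0,-0.006,0,50],
  [0,0,-0.008,0,58],
  [0,0,-0.008,0,61],
  [0,0,-0.008,0,62],
  [0,0,-0.008,0,63],
  [0,0,-0.008,0,64],
  [0,0,-0.008,0,65],
])

```text
t: 13.4
tcp_pos: [0.5473, -0.2961, 0.0589]
tool_rot: [0.733, 0.68, -0.0, 0.0]
force: [-0.4, -0.3, -0.5]
finger_gap: 0.648
```

```bash
python3 go.py ;python3 snap.py 14 310,120,390,200 380,150,480,250; python3 pl.py 14 335,150,375,180;python3 pl.py 14 335,150,375,180 x; python3 ov.py 14
```

```text
t 13.4 tcp [ 0.5473 -0.2961  0.0589] psi -4.3 tilt [ 0.    -0.001 -1.   ] gap 0.648 F [-0.42 -0.25 -0.53] q6 -0.6
109 tilt up sx deg 40.6 roll -0.3 along [0.0034 0.0181 0.0314] across [-0.0224 -0.0044  0.0189] z [0.0453 0.0583 0.0716]
171 tilt up sx deg 42.6 roll 0.1 along [0.0001 0.0166 0.0334] across [-0.0258 -0.0023  0.0231] z [0.0414 0.0578 0.0736]
```

View pics/ov14.png

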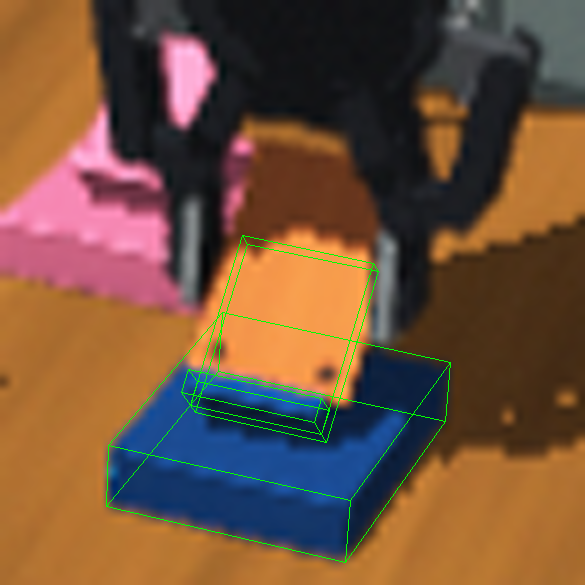

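The plate has settled on the slope (about 43°), with its lower edge at the lip. I'll open clear and go straight up.

Emit:
move_arm([
  [0,0,0,0,70],
  [0,0,0,0,75],
  [0,0,0,0,78],
  [0,0,-0.02,0,78],
  [0,0,-0.06,0,78],
  [0,0,-0.12,0,78],
  [0,0,-0.2,0,78],
  [0,0,-0.28,0,78],
])

```text
t: 14.17
tcp_pos: [0.5467, -0.295, 0.1722]
tool_rot: [0.733, 0.68, -0.0, -0.001]
force: [0.7, -0.1, -0.0]
finger_gap: 0.781
```

```bash
python3 go.py 0.5488 -0.28 0.20 -94.5;python3 snap.py 15 310,120,390,200 380,150,480,250; python3 pl.py 15 335,130,375,180;python3 pl.py 15 335,130,375,180 x; python3 ov.py 15
```

```text
t 14.17 tcp [ 0.5467 -0.295   0.1722] psi -4.3 tilt [-0.001  0.001 -1.   ] gap 0.781 F [ 0.69 -0.1  -0.04] q6 -0.6
delta [ 0.0379  0.0024 -0.0695] twist 3.149
238 tilt up sx deg 43.5 roll -0.9 along [0.0032 0.0285 0.0531] across [-0.0236 -0.0017  0.0205] z [0.0457 0.0686 0.0922]
327 tilt up sx deg 44.1 roll -0.6 along [0.0001 0.0274 0.0549] across [-0.0272 -0.0022  0.0248] z [0.042  0.0678 0.0945]
```

View pics/ov15.png

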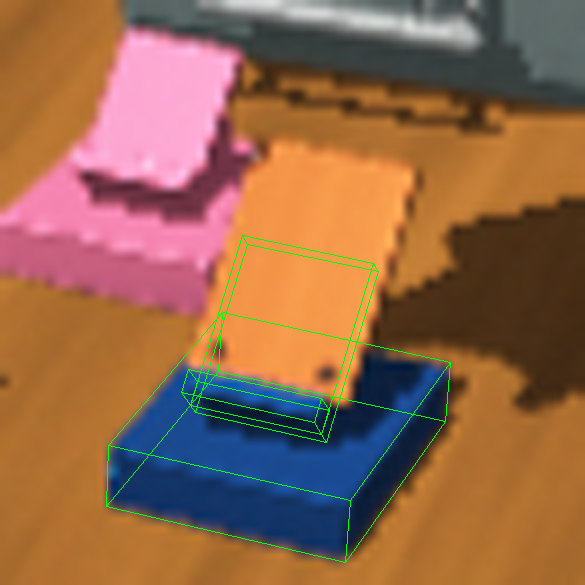

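The plate leans flat on the slope at 44°, with its centre at about x=42 mm and y=-2 mm in the face frame. Next I'll turn the gripper a quarter turn so the jaws work across the thickness.

Emit:
move_arm([
  [-0.003,0,-0.01,-0.1,70],
  [-0.01,0,-0.02,-0.25,60],
  [-0.02,0,-0.03,-0.4,50],
  [-0.03,0,-0.03,-0.55,45],
  [-0.04,0,-0.03,-0.7,43],
  [-0.05,0,-0.03,-0.85,43],
  [-0.06,0,-0.03,-0.95,43],
  [-0.066,0,-0.03,-1,43],
])

```text
t: 14.93
tcp_pos: [0.5449, -0.322, 0.183]
tool_rot: [0.541, 0.841, -0.0, -0.0]
force: [0.4, 0.1, 0.1]
finger_gap: 0.43
```

Emit:
move_arm([
  [0,0,0,-0.15,43],
  [0,0,0,-0.3,43],
  [0,0,0,-0.45,43],
  [0,0,0,-0.6,43],
  [0,0,0,-0.75,43],
  [0,0,0,-0.9,43],
  [0,0,0,-1,43],
  [0,0,0,-1,43],
])

```text
t: 15.6
tcp_pos: [0.5449, -0.3215, 0.183]
tool_rot: [0.317, 0.948, 0.0, -0.0]
force: [-0.1, -0.8, 0.3]
finger_gap: 0.425
```

Emit:
move_arm([
  [0,0,0,-0.15,43],
  [0,0,0,-0.3,43],
  [0,0,0,-0.45,43],
  [0,0,0,-0.6,43],
  [0,0,0,-0.75,43],
  [0,0,0,-0.9,43],
  [0,0,0,-1,43],
  [0,0,0,-1,43],
])

```text
t: 16.27
tcp_pos: [0.545, -0.3215, 0.183]
tool_rot: [0.073, 0.997, 0.0, -0.0]
force: [-1.0, 0.1, -0.0]
finger_gap: 0.428
```

```bash
python3 go.py 0.543 -0.3215 0.120 85.5
```

```text
t 16.27 tcp [ 0.545  -0.3215  0.183 ] psi 81.62 tilt [-0.  0. -1.] gap 0.428 F [-0.96  0.1  -0.02] q6 -2.13
delta [ 0.0049 -0.0007  0.1576] twist -0.135
```

Emit:
move_arm([
  [0.001,0,0.02,-0.05,43],
  [0.003,0,0.05,-0.1,43],
  [0.0049,-0.0007,0.08,-0.135,43],
  [0.0049,-0.0007,0.11,-0.135,43],
  [0.0049,-0.0007,0.135,-0.135,43],
  [0.0049,-0.0007,0.15,-0.135,43],
  [0.0049,-0.0007,0.1576,-0.135,43],
  [0.0049,-0.0007,0.1576,-0.135,43],
])

```text
t: 16.93
tcp_pos: [0.543, -0.3215, 0.1193]
tool_rot: [0.039, 0.999, 0.0, -0.001]
force: [-0.3, 0.1, 0.1]
finger_gap: 0.435
```

```bash
python3 go.py 0.543 -0.3215 0.090 85.5;python3 snap.py 16 310,110,390,190 380,150,480,250; python3 pl.py 16 335,130,375,180 x;python3 - <<'E'
from h import *
z=np.load("pics/side16.npz");W=cloud("side",z['d']);h=cv2.cvtColor(z['p'],cv2.COLOR_RGB2HSV)
s=np.array([-.0785,-.9969]);y=np.array([.9969,-.0785]); d=W[...,:2]-[.5488,-.2736]; a=d@s;b=d@y
m=(abs(b)<.02)&(W[...,2]>.07)&(W[...,2]<.18)&(a>-.02)&(a<.11)&((h[...,1]<60)|(h[...,2]<80))
for lo in np.arange(.095,.15,.005):
    k=m&(W[...,2]>lo)&(W[...,2]<=lo+.005)
    if k.sum(): print(round(lo,3),k.sum(),np.percentile(a[k],[0,10,50,90,100]).round(3),np.percentile(b[k],[5,95]).round(3))
E
```

```text
t 16.93 tcp [ 0.543  -0.3215  0.1193] psi 85.48 tilt [-0.001  0.001 -1.   ] gap 0.435 F [-0.34  0.12  0.09] q6 -2.2
delta [-0.0002 -0.0001  0.0733] twist -0.001
203 tilt up sx deg 44.0 roll -1.2 along [0.0005 0.0237 0.0527] across [-0.027   0.0026  0.0247] z [0.0422 0.0642 0.0932]
0.11 8 [0.023 0.024 0.068 0.07  0.071] [-0.012 -0.001]
0.115 18 [0.015 0.018 0.026 0.07  0.072] [-0.014  0.003]
0.12 24 [0.014 0.016 0.023 0.07  0.073] [-0.014  0.002]
0.125 23 [0.014 0.016 0.027 0.069 0.074] [-0.014  0.001]
0.13 18 [0.015 0.017 0.025 0.068 0.072] [-0.015  0.   ]
0.135 19 [0.015 0.016 0.021 0.067 0.072] [-0.013  0.003]
0.14 19 [0.014 0.017 0.021 0.069 0.082] [-0.014  0.003]
0.145 16 [0.016 0.016 0.024 0.069 0.071] [-0.014  0.001]
```

View pics/c16.png

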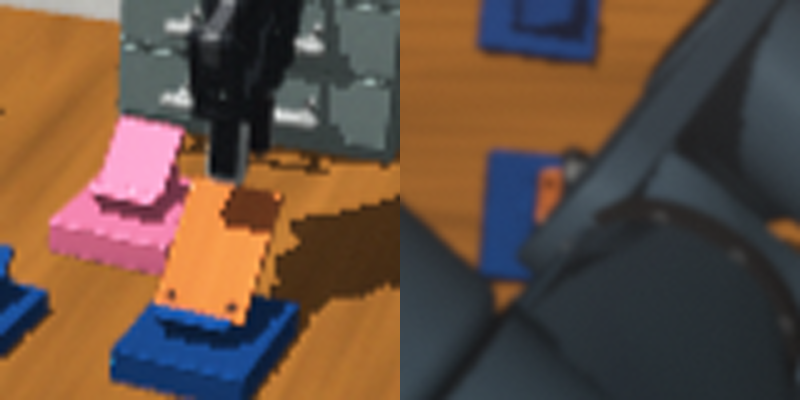

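The fingers straddle the plate's top edge, with about 6–8 mm spare on each side. I'll go down to put the tips about 15 mm below the top edge.

Emit:
move_arm([
  [0,0,0.01,0,43],
  [0,0,0.025,0,43],
  [0,0,0.04,0,43],
  [0,0,0.055,0,43],
  [0,0,0.067,0,43],
  [0,0,0.075,0,43],
  [0,0,0.077,0,43],
  [0,0,0.077,0,43],
])

```text
t: 17.7
tcp_pos: [0.5431, -0.3216, 0.0889]
tool_rot: [0.039, 0.999, 0.0, -0.0]
force: [0.6, -0.0, -0.2]
finger_gap: 0.428
```

```bash
python3 go.py 0.543 -0.3215 0.088 85.5;python3 snap.py 17 320,120,390,190 380,150,480,250; python3 pl.py 17 335,130,375,180 x
```

```text
t 17.7 tcp [ 0.5431 -0.3216  0.0889] psi 85.51 tilt [-0.001  0.001 -1.   ] gap 0.428 F [ 0.62 -0.03 -0.22] q6 -2.2
delta [0.0002 0.0002 0.0022] twist 0.0
187 tilt up sx deg 43.3 roll -0.4 along [-0.0002  0.0169  0.0512] across [-0.0267  0.0029  0.0246] z [0.042  0.0585 0.0916]
```

View pics/c17.png

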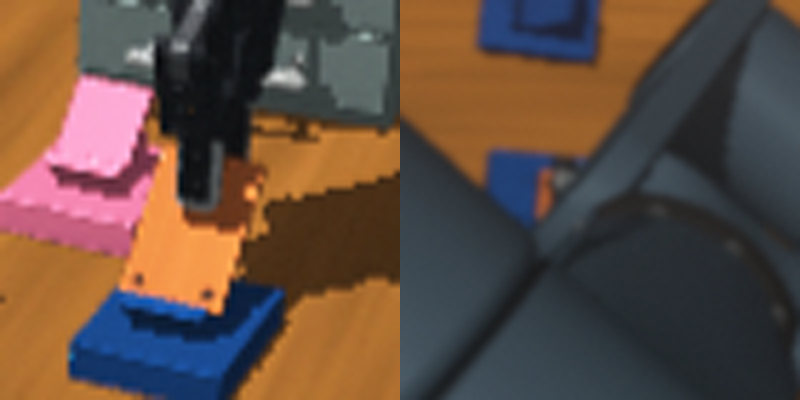

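Emit:
move_arm([
  [0,0,0,0,38],
  [0,0,0,0,34],
  [0,0.005,-0.006,0,32],
  [0,0.01,-0.012,0,31],
  [0,0.0155,-0.017,0,30],
  [0,0.021,-0.022,0,28],
  [0,0.0275,-0.027,0,27],
  [0,0.0335,-0.032,0,26],
], force=25)

```text
t: 18.47
tcp_pos: [0.5448, -0.3089, 0.1031]
tool_rot: [0.039, 0.999, -0.001, 0.001]
force: [-1.2, -2.0, 1.4]
finger_gap: 0.257
```

```bash
python3 go.py 0.5439 -0.3082 0.1017 85.5;python3 snap.py 18 320,120,390,190 380,150,480,250; python3 pl.py 18 335,130,375,180 x
```

```text
t 18.47 tcp [ 0.5448 -0.3089  0.1031] psi 85.51 tilt [ 0.001 -0.002 -1.   ] gap 0.257 F [-1.19 -2.03  1.43] q6 -2.19
delta [0.0023 0.0017 0.0035] twist 0.0
173 tilt up sx deg 54.6 roll -1.0 along [0.0011 0.0153 0.0404] across [-0.0272  0.0044  0.0242] z [0.044  0.0634 0.1011]
```

View pics/c18.png

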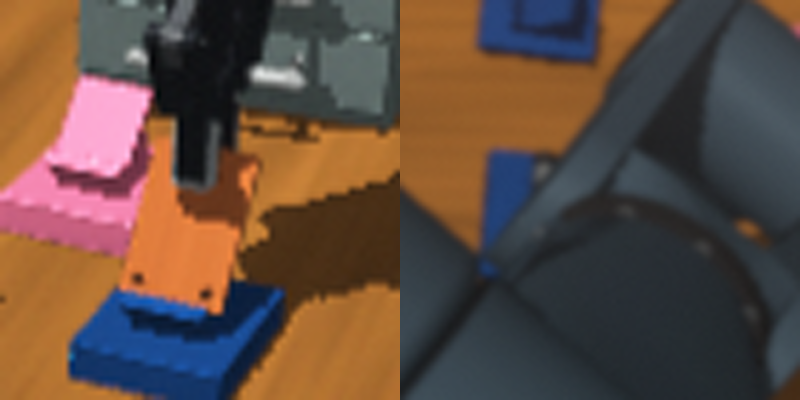

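It works: 55° with the lower edge still at the lip. Continuing the stand-up arc.

Emit:
move_arm([
  [0,0.006,-0.004,0,25],
  [0,0.0125,-0.0075,0,24],
  [0,0.0195,-0.011,0,23],
  [0,0.0265,-0.0145,0,22],
  [0,0.0325,-0.017,0,21],
  [0,0.0375,-0.0185,0,20],
  [0,0.0425,-0.02,0,19],
  [0,0.0425,-0.02,0,18],
])

```text
t: 19.23
tcp_pos: [0.5455, -0.2906, 0.1101]
tool_rot: [0.039, 0.999, 0.0, -0.0]
force: [0.1, -0.4, 0.1]
finger_gap: 0.183
```

```bash
python3 go.py 0.5463 -0.2725 0.1119 85.5;python3 snap.py 19 320,110,390,180 380,150,480,250; python3 pl.py 19 335,120,375,180 x
```

```text
t 19.23 tcp [ 0.5455 -0.2906  0.1101] psi 85.54 tilt [-0.001  0.001 -1.   ] gap 0.183 F [ 0.14 -0.38  0.14] q6 -2.16
delta [ 0.0014  0.0452 -0.0045] twist 0.001
1 tilt up sx deg 0.1 roll -0.2 along [0.0201 0.0201 0.0201] across [-0.0266 -0.0266 -0.0266] z [0.1139 0.1139 0.1139]
```

View pics/c19.png

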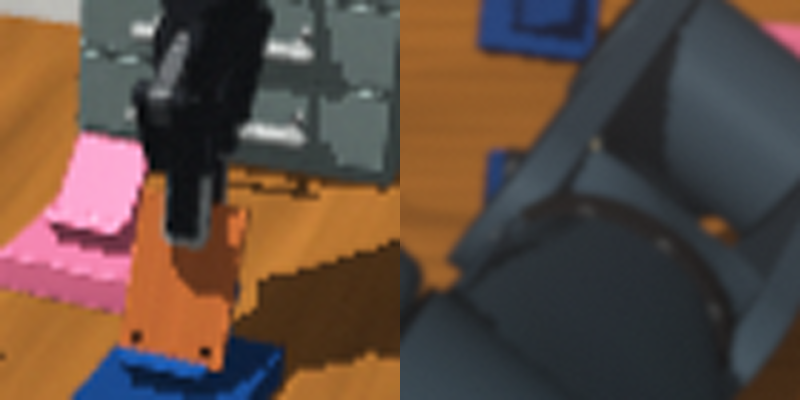

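Emit:
move_arm([
  [0,0.006,-0.002,0,18],
  [0,0.012,-0.003,0,17],
  [0,0.018,-0.004,0,16],
  [0,0.024,-0.005,0,15],
  [0,0.03,-0.006,0,14],
  [0,0.035,-0.007,0,14],
  [0,0.038,-0.007,0,13],
  [0,0.038,-0.007,0,13],
])

```text
t: 20.0
tcp_pos: [0.5468, -0.2758, 0.113]
tool_rot: [0.039, 0.999, 0.0, -0.0]
force: [-0.6, -0.7, 0.4]
finger_gap: 0.131
```

```bash
sed -i 's/215 if y1<=200/150 if y1<=200/' h.py; python3 go.py 0.5463 -0.2725 0.1119 85.5;python3 snap.py 20 320,110,390,180 380,150,480,250; python3 pl.py 20 335,120,375,175 x
```

```text
t 20.0 tcp [ 0.5468 -0.2758  0.113 ] psi 85.53 tilt [-0.  0. -1.] gap 0.131 F [-0.57 -0.72  0.4 ] q6 -2.14
delta [0.0018 0.0081 0.0028] twist 0.001
114 tilt up sx deg -22.6 roll 33.0 along [-0.0045  0.0002  0.1376] across [-0.0273  0.0027  0.068 ] z [0.0408 0.0625 0.086 ]
```

View pics/c20.png

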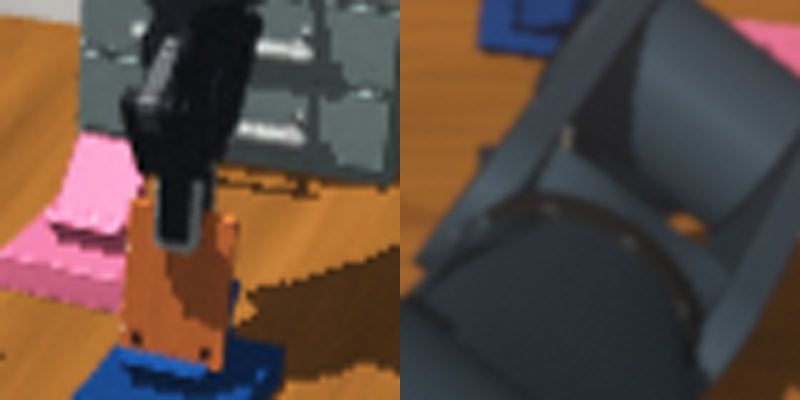

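The plate is almost upright between the pads. Closing on it, then lifting.

Emit:
move_arm([
  [0,0.004,0,0,11],
  [0,0.006,0,0,8],
  [0,0.006,0,0,4],
  [0,0.006,0,0,0],
  [0,0.006,0,0,0],
  [0,0.006,0,0,0],
  [0,0.006,-0.005,0,0],
  [0,0.006,-0.012,0,0],
], force=45)

```text
t: 20.77
tcp_pos: [0.5464, -0.2731, 0.1172]
tool_rot: [0.039, 0.999, 0.001, -0.001]
force: [0.0, -0.2, -2.3]
finger_gap: 0.053
```

```bash
python3 go.py 0.5463 -0.2725 0.2 85.5
```

```text
t 20.77 tcp [ 0.5464 -0.2731  0.1172] psi 85.49 tilt [-0.002  0.002 -1.   ] gap 0.053 F [ 0.05 -0.2  -2.29] q6 -2.14
delta [ 0.0007  0.0019 -0.2071] twist -0.0
```

Gripped (same 1.4 mm reading offset as before), with the weight on the wrist. Lifting.

Emit:
move_arm([
  [0,0,-0.01,0,0],
  [0,0,-0.03,0,0],
  [0,0,-0.06,0,0],
  [0,0,-0.1,0,0],
  [0,0,-0.15,0,0],
  [0,0,-0.19,0,0],
  [0,0,-0.22,0,0],
  [0,0,-0.23,0,0],
])

```text
t: 21.43
tcp_pos: [0.5483, -0.2746, 0.2134]
tool_rot: [0.039, 0.999, -0.002, 0.002]
force: [0.0, 0.1, -2.7]
finger_gap: 0.058
```

```bash
python3 go.py 0.4564 0.2654 0.21 8.4;python3 snap.py 21 310,70,400,160 380,150,480,250
python3 - <<'E'
from h import *
z=np.load("pics/side21.npz");W=cloud("side",z['d'])
h=cv2.cvtColor(z['p'],cv2.COLOR_RGB2HSV).astype(int)
m=(h[...,0]<=13)&(h[...,1]>150)&(h[...,2]>90)&(abs(W[...,1]+.272)<.05)&(abs(W[...,0]-.546)<.05)&(W[...,2]>.1)
w=W[m];print(m.sum(),w.mean(0).round(4),'z',np.percentile(w[:,2],[1,99]).round(4),'x',np.percentile(w[:,0],[1,99]).round(4))
A=np.c_[w[:,0]-.5463,w[:,2]-.2,np.ones(len(w))]; c=np.linalg.lstsq(A,w[:,1],rcond=None)[0]
for _ in range(3):
    k=abs(w[:,1]-A@c)<.004; c=np.linalg.lstsq(A[k],w[k,1],rcond=None)[0]
print('front face y=',c.round(4),'lean deg',np.degrees(np.arctan(c[1])).round(2),'yaw',np.degrees(np.arctan(c[0])).round(2))
E
```

```text
t 21.43 tcp [ 0.5483 -0.2746  0.2134] psi 85.53 tilt [ 0.005 -0.003 -1.   ] gap 0.058 F [ 0.03  0.07 -2.73] q6 -2.14
delta [0.3343 1.3279 0.003 ] twist 2.692
476 [ 0.5483 -0.2727  0.1756] z [0.1388 0.2178] x [0.5227 0.5749]
front face y= [-0.0796  0.0115 -0.2723] lean deg 0.66 yaw -4.55
```

View pics/c21.png

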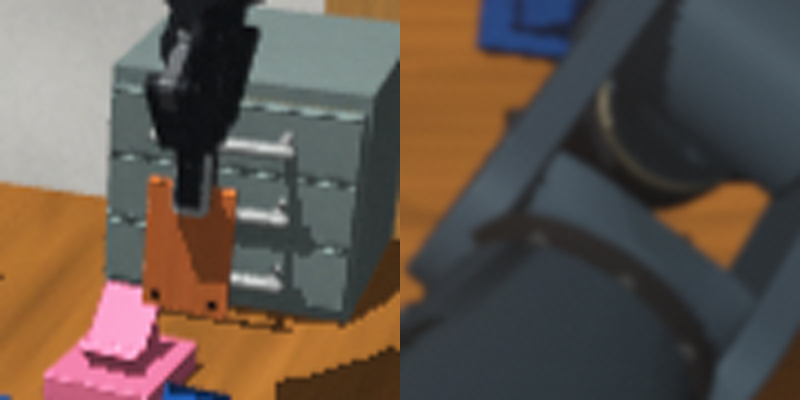

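The plate hangs upright (lean 0.7°), square to the jaws and centred, with its bottom 75.5 mm below the TCP. Carrying it to the rack.

Emit:
move_arm([
  [0.005,0.02,0,0.04,0],
  [0.02,0.07,0,0.14,0],
  [0.04,0.15,0,0.28,0],
  [0.06,0.24,0,0.43,0],
  [0.08,0.33,0,0.58,0],
  [0.1,0.42,0,0.73,0],
  [0.12,0.51,0,0.88,0],
  [0.15,0.6,0,1,0],
])

```text
t: 22.2
tcp_pos: [0.5056, -0.0283, 0.2092]
tool_rot: [0.287, 0.958, 0.0, -0.0]
force: [0.6, 1.0, -2.5]
finger_gap: 0.059
```

```bash
python3 go.py 0.4564 0.2654 0.21 8.4
```

```text
t 22.2 tcp [ 0.5056 -0.0283  0.2092] psi 56.63 tilt [-0.  0. -1.] gap 0.059 F [ 0.6   0.97 -2.47] q6 -1.27
delta [ 0.5065  0.5457 -0.0017] twist 1.684
```

Emit:
move_arm([
  [0.06,0.065,0,0.14,0],
  [0.125,0.135,0,0.28,0],
  [0.19,0.205,0,0.42,0],
  [0.255,0.275,0,0.56,0],
  [0.32,0.345,0,0.7,0],
  [0.38,0.41,0,0.84,0],
  [0.43,0.465,0,0.95,0],
  [0.46,0.5,0,1,0],
])

```text
t: 22.87
tcp_pos: [0.4593, 0.241, 0.2091]
tool_rot: [0.513, 0.858, -0.0, -0.001]
force: [0.2, 0.1, -1.2]
finger_gap: 0.055
```

```bash
python3 go.py 0.4564 0.2654 0.19 8.4
```

```text
t 22.87 tcp [0.4593 0.241  0.2091] psi 28.23 tilt [-0.002  0.    -1.   ] gap 0.055 F [ 0.16  0.07 -1.23] q6 -0.23
delta [0.0573 0.0225 0.0478] twist 0.692
```

Emit:
move_arm([
  [0.01,0.005,0,0.12,0],
  [0.025,0.01,0.01,0.27,0],
  [0.04,0.016,0.03,0.42,0],
  [0.05,0.02,0.05,0.56,0],
  [0.056,0.022,0.07,0.65,0],
  [0.0573,0.0225,0.085,0.692,0],
  [0.0573,0.0225,0.09,0.692,0],
  [0.0573,0.0225,0.09,0.692,0],
])

```text
t: 23.53
tcp_pos: [0.4576, 0.2622, 0.1729]
tool_rot: [0.653, 0.757, -0.001, -0.001]
force: [-0.1, 0.2, -1.8]
finger_gap: 0.053
```

```bash
python3 go.py 0.4564 0.2654 0.14 8.4;python3 snap.py 22 230,220,370,360 150,150,250,280
```

```text
t 23.53 tcp [0.4576 0.2622 0.1729] psi 8.44 tilt [-0.002 -0.001 -1.   ] gap 0.053 F [-0.07  0.24 -1.84] q6 0.16
delta [ 0.0083 -0.0016  0.0822] twist 0.002
```

View pics/c22.png

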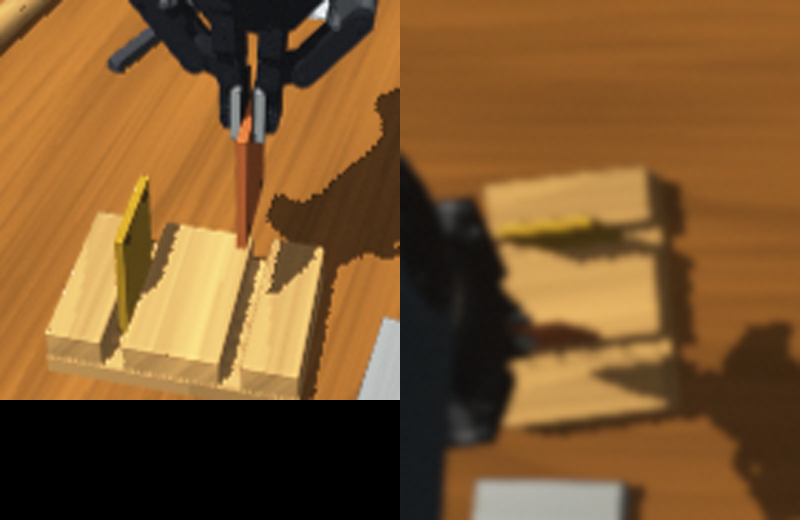

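Emit:
move_arm([
  [0.002,0,0.01,0,0],
  [0.004,-0.001,0.03,0,0],
  [0.006,-0.0016,0.055,0,0],
  [0.007,-0.0016,0.08,0,0],
  [0.007,-0.0016,0.1,0,0],
  [0.007,-0.0016,0.115,0,0],
  [0.007,-0.0016,0.122,0,0],
  [0.007,-0.0016,0.122,0,0],
])

```text
t: 24.3
tcp_pos: [0.4567, 0.2651, 0.1239]
tool_rot: [0.653, 0.757, -0.001, -0.001]
force: [-0.2, 0.2, -2.1]
finger_gap: 0.051
```

```bash
python3 go.py 0.4564 0.2654 0.0885 8.4;python3 snap.py 23 250,250,350,350 150,180,250,280
python3 - <<'E'
from fit import *
z=np.load("pics/side23.npz"); x0,y0,x1,y1=285,270,355,330; S=10
from station import manip
t=manip.sense()['tcp_pos']
big=cv2.resize(z['p'][y0:y1,x0:x1,::-1],None,fx=S,fy=S,interpolation=cv2.INTER_CUBIC)
def dr(b,c):
    q_=((proj("side",b)-[x0,y0]+.5)*S-.5).round().astype(int)
    for k in range(8):
        for j in(1,2,4):
            if not k&j: cv2.line(big,tuple(map(int,q_[k])),tuple(map(int,q_[k|j])),c,1)
for b in rack([.491,.2705,np.radians(8.4)])[1:]: dr(b,(0,255,0))
dr(T(box(-.003,.003,-.027,.027,t[2]-.0755,t[2]+.0045),t[0],t[1],np.radians(8.4)),(255,0,0))
cv2.imwrite("pics/ov23.png",big)
E
```

```text
t 24.3 tcp [0.4567 0.2651 0.1239] psi 8.4 tilt [-0.002 -0.001 -1.   ] gap 0.051 F [-0.15  0.24 -2.14] q6 0.17
delta [ 0.001  -0.0006  0.0886] twist -0.0
```

View pics/ov23.png

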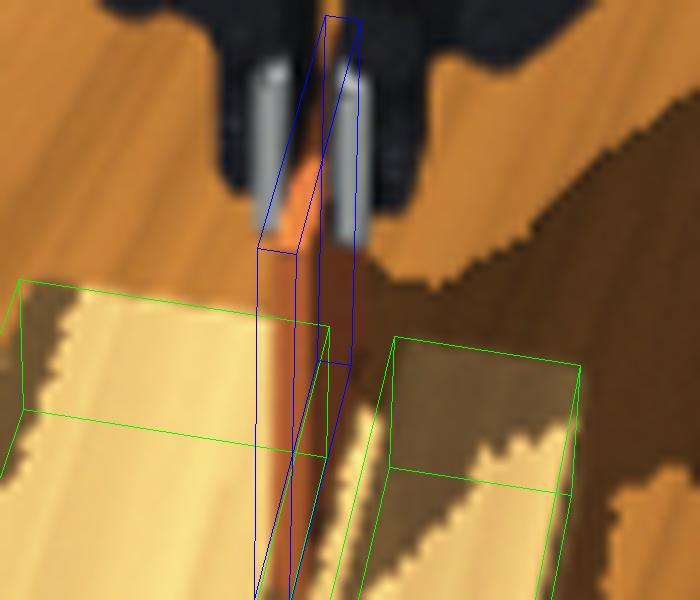

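```bash
cat > ovr.py <<'E'
import sys; from fit import *
i=sys.argv[1]; z=np.load(f"pics/side{i}.npz"); x0,y0,x1,y1=285,275,350,365; S=6.6
big=cv2.resize(z['p'][y0:y1,x0:x1,::-1],None,fx=S,fy=S,interpolation=cv2.INTER_CUBIC)
o=big.copy()
def dr(b,c):
    q_=((proj("side",b)-[x0,y0]+.5)*S-.5).round().astype(int)
    for k in range(8):
        for j in(1,2,4):
            if not k&j: cv2.line(big,tuple(map(int,q_[k])),tuple(map(int,q_[k|j])),c,1)
for b in rack([.491,.2705,np.radians(8.4)])[1:]: dr(b,(0,255,0))
a=list(map(float,sys.argv[2].split(',')))
dr(T(box(-.003,.003,-.027,.027,a[2]-.0755,a[2]+.0045),a[0],a[1],np.radians(8.4)),(255,0,0))
cv2.imwrite(f"pics/ov{i}.png",np.hstack([big[:,:400],o[:,:400]]))
E
python3 ovr.py 23 .4567,.2651,.1239
```

```text
(no output)
```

View pics/ov23.png

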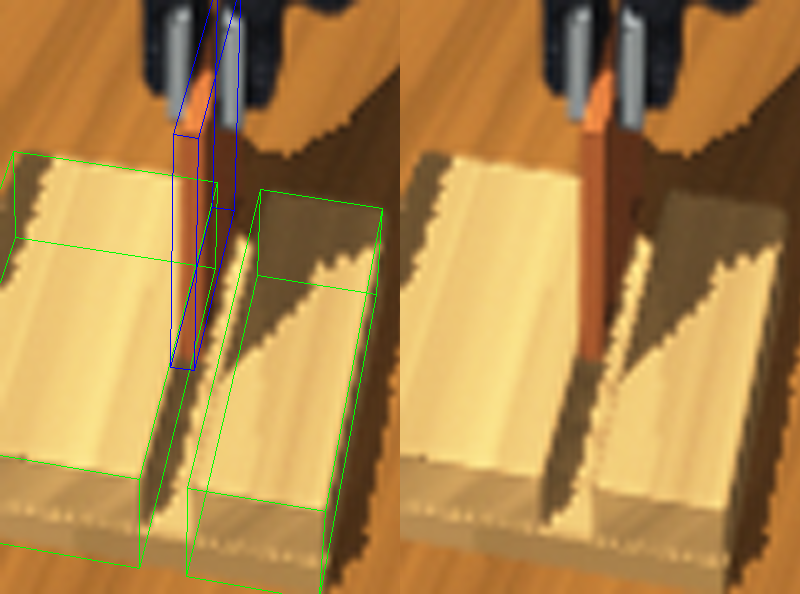

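The plate sits about 1.4 mm towards -x of the slot centre in the same view: 11 px right of the prediction against 4 px for the rack. I'll correct that and lower to the mouth.

Emit:
move_arm([
  [0.0005,0.001,0.004,0,0],
  [0.001,0.002,0.008,0,0],
  [0.001,0.0035,0.013,0,0],
  [0.001,0.0035,0.018,0,0],
  [0.001,0.0035,0.023,0,0],
  [0.001,0.0035,0.028,0,0],
  [0.001,0.0035,0.031,0,0],
  [0.001,0.0035,0.031,0,0],
])

```text
t: 25.07
tcp_pos: [0.4583, 0.2658, 0.1122]
tool_rot: [0.653, 0.757, -0.0, -0.0]
force: [0.3, 0.9, -2.6]
finger_gap: 0.059
```

```bash
python3 go.py 0.4578 0.2656 0.0885 8.4;python3 snap.py 24 250,250,350,350 150,180,250,280;python3 ovr.py 24 .458,.2653,.1115
```

```text
t 25.07 tcp [0.4583 0.2658 0.1122] psi 8.39 tilt [-0.001 -0.    -1.   ] gap 0.059 F [ 0.34  0.88 -2.58] q6 0.17
delta [-0.0002 -0.0013  0.0593] twist -0.0
```

View pics/ov24.png

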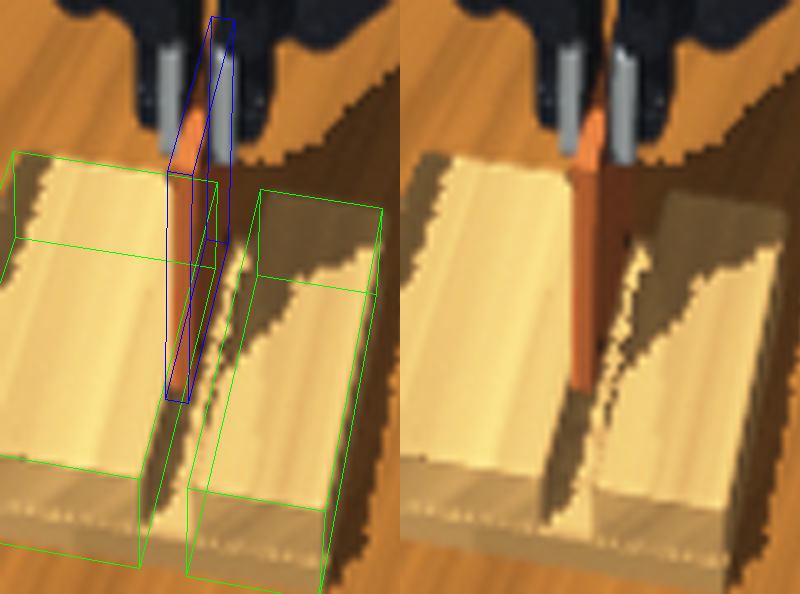

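The plate is lined up with the mouth to within about 1 mm. Lowering in.

Emit:
move_arm([
  [0,0,0.003,0,0],
  [0,0,0.007,0,0],
  [0,0,0.012,0,0],
  [0,0,0.017,0,0],
  [0,0,0.022,0,0],
  [0,0,0.027,0,0],
  [0,0,0.03,0,0],
  [0,0,0.03,0,0],
])

```text
t: 25.83
tcp_pos: [0.4584, 0.2658, 0.1002]
tool_rot: [0.653, 0.757, -0.0, -0.0]
force: [1.2, -0.1, -2.2]
finger_gap: 0.057
```

```bash
python3 go.py 0.4578 0.2656 0.0885 8.4;python3 snap.py 25 250,250,350,350 150,180,250,280;python3 ovr.py 25 .458,.2656,.1
```

```text
t 25.83 tcp [0.4584 0.2658 0.1002] psi 8.39 tilt [-0.001 -0.    -1.   ] gap 0.057 F [ 1.2  -0.11 -2.2 ] q6 0.17
delta [-0.0002 -0.0014  0.0293] twist -0.0
```

View pics/ov25.png

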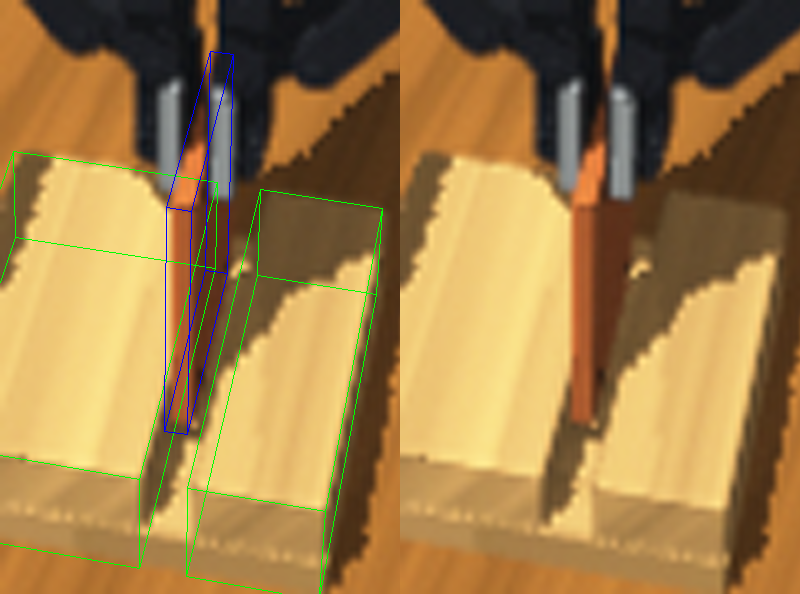

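It's in the slot with no side force. Continuing down to the floor.

Emit:
move_arm([
  [0,0,0.004,0,0],
  [0,0,0.008,0,0],
  [0,0,0.012,0,0],
  [0,0,0.016,0,0],
  [0,0,0.02,0,0],
  [0,0,0.024,0,0],
  [0,0,0.027,0,0],
  [0,0,0.027,0,0],
])

```text
t: 26.6
tcp_pos: [0.4584, 0.2658, 0.0895]
tool_rot: [0.653, 0.757, -0.0, -0.0]
force: [-0.7, -0.3, -1.8]
finger_gap: 0.055
```

```bash
python3 go.py 0.4578 0.2656 0.0885 8.4
```

```text
t 26.6 tcp [0.4584 0.2658 0.0895] psi 8.39 tilt [-0.001 -0.    -1.   ] gap 0.055 F [-0.69 -0.3  -1.81] q6 0.17
delta [-0.0002 -0.0016  0.0025] twist -0.0
```

Emit:
move_arm([
  [0,0,0.001,0,0],
  [0,0,0.002,0,0],
  [0,0,0.003,0,0],
  [0,0,0.004,0,0],
  [0,0,0.005,0,0],
  [0,0,0.006,0,0],
  [0,0,0.007,0,0],
  [0,0,0.007,0,0],
])

```text
t: 27.27
tcp_pos: [0.4587, 0.2659, 0.0873]
tool_rot: [0.653, 0.757, 0.0, 0.0]
force: [0.3, -0.9, 0.3]
finger_gap: 0.057
```

```bash
python3 go.py 0.4578 0.2656 0.0885 8.4;python3 snap.py 26 250,250,350,350 150,180,250,280;python3 ovr.py 26 .458,.2656,.0875
```

```text
t 27.27 tcp [0.4587 0.2659 0.0873] psi 8.4 tilt [ 0.  0. -1.] gap 0.057 F [ 0.28 -0.9   0.27] q6 0.17
delta [-0.0003 -0.0023 -0.0031] twist -0.0
```

View pics/ov26.png

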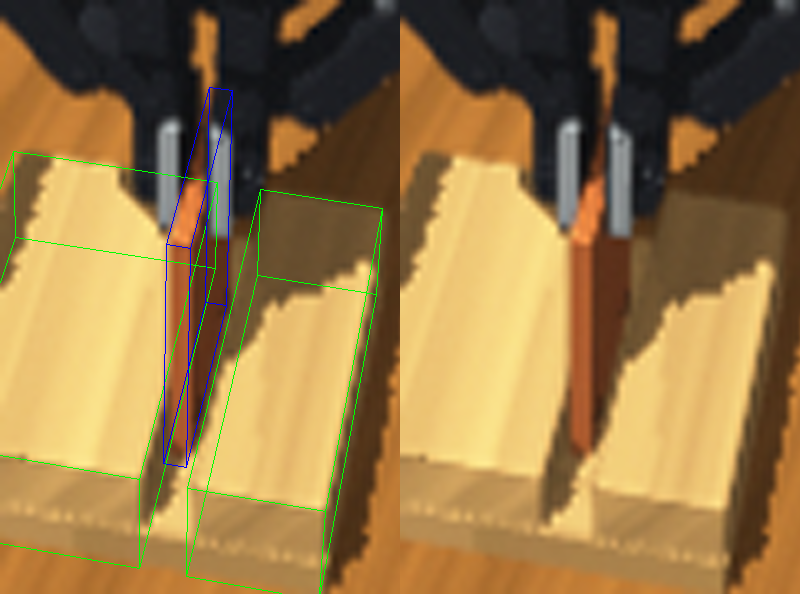

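The weight is coming off, so it's touching the floor. I'll press a little to confirm.

Emit:
move_arm([
  [0,0,0.001,0,0],
  [0,0,0.002,0,0],
  [0,0,0.002,0,0],
  [0,0,0.003,0,0],
  [0,0,0.003,0,0],
  [0,0,0.003,0,0],
  [0,0,0.003,0,0],
  [0,0,0.003,0,0],
])

```text
t: 28.03
tcp_pos: [0.459, 0.2659, 0.0872]
tool_rot: [0.653, 0.757, 0.001, 0.0]
force: [-1.6, -2.0, 9.8]
finger_gap: 0.054
```

```bash
python3 go.py 0.4578 0.2656 0.0885 8.4
```

```text
t 28.03 tcp [0.459  0.2659 0.0872] psi 8.4 tilt [ 0.001  0.    -1.   ] gap 0.054 F [-1.58 -2.01  9.81] q6 0.17
delta [-0.0003 -0.0031 -0.0032] twist 0.0
```

It's firmly on the floor (no further travel, 10 N). I'll unload, open gently, then go up.

Emit:
move_arm([
  [0,0,-0.002,0,0],
  [0,0,-0.004,0,3],
  [0,0,-0.005,0,6],
  [0,0,-0.005,0,8],
  [0,0,-0.005,0,10],
  [0,0,-0.005,0,12],
  [0,0,-0.005,0,14],
  [0,0,-0.005,0,16],
], force=20)

```text
t: 28.7
tcp_pos: [0.4587, 0.2659, 0.0878]
tool_rot: [0.653, 0.757, 0.0, 0.0]
force: [-0.1, -0.0, -0.5]
finger_gap: 0.159
```

```bash
python3 go.py;python3 snap.py 27 250,250,350,350 150,180,250,280;python3 ovr.py 27 .458,.2656,.0875
```

```text
t 28.7 tcp [0.4587 0.2659 0.0878] psi 8.39 tilt [ 0.  0. -1.] gap 0.159 F [-0.15 -0.01 -0.47] q6 0.17
```

View pics/ov27.png

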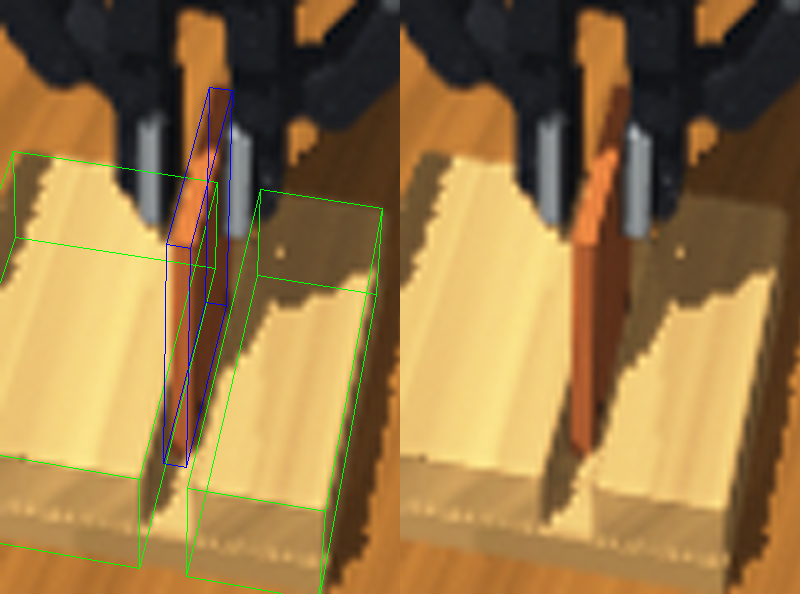

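It stands freely. Opening more and retreating.

Emit:
move_arm([
  [0,0,0,0,20],
  [0,0,0,0,25],
  [0,0,0,0,30],
  [0,0,-0.01,0,32],
  [0,0,-0.04,0,32],
  [0,0,-0.1,0,32],
  [0,0,-0.18,0,32],
  [0,0,-0.26,0,32],
])

```text
t: 29.47
tcp_pos: [0.4578, 0.2656, 0.1925]
tool_rot: [0.653, 0.757, -0.001, -0.001]
force: [-0.4, 0.5, -0.0]
finger_gap: 0.322
```

Emit:
move_arm([
  [0,0,-0.05,0,32],
  [0,0,-0.1,0,32],
  [0,0,-0.12,0,32],
  [0,0,-0.13,0,32],
  [0,0,-0.13,0,32],
  [0,0,-0.13,0,32],
  [0,0,-0.13,0,32],
  [0,0,-0.13,0,32],
])

```text
t: 30.13
tcp_pos: [0.4579, 0.2656, 0.2424]
tool_rot: [0.653, 0.757, -0.001, -0.001]
force: [0.2, 0.4, 0.6]
finger_gap: 0.318
```

```bash
python3 go.py;python3 snap.py 28 240,250,350,370 150,160,250,280;python3 - <<'E'
from h import *
z=np.load("pics/side28.npz");W=cloud("side",z['d'])
h=cv2.cvtColor(z['p'],cv2.COLOR_RGB2HSV).astype(int)
c,s=np.cos(np.radians(8.4)),np.sin(np.radians(8.4))
d=W[...,:2]-[.4564,.2654]; X=d@[c,s];Y=d@[-s,c]
m=(h[...,0]<=12)&(h[...,1]>150)&(h[...,2]>70)&(abs(X)<.02)&(abs(Y)<.05)&(W[...,2]>.036)
w=W[m];print(m.sum(),'X',np.percentile(X[m],[2,50,98]).round(4),'Y',np.percentile(Y[m],[2,98]).round(4),'z',np.percentile(w[:,2],[2,99.5]).round(4))
for lo in np.arange(.04,.09,.01):
    k=m&(W[...,2]>lo)&(W[...,2]<lo+.01); print(round(lo,2),k.sum(),np.median(X[k]).round(4))
for i in(0,):
  for n in("side","top"):
    a=np.load(f"pics/{n}0.npz")['p'].astype(int);b=np.load(f"pics/{n}28.npz")['p'].astype(int)
    cv2.imwrite(f"pics/full_{n}.png",b[:,:,::-1].astype(np.uint8))
E
```

```text
t 30.13 tcp [0.4579 0.2656 0.2424] psi 8.39 tilt [-0.003 -0.001 -1.   ] gap 0.318 F [0.17 0.38 0.65] q6 0.17
277 X [-0.0026 -0.0018  0.003 ] Y [-0.0263  0.0258] z [0.0382 0.0931]
0.04 36 -0.0023
0.05 34 -0.0022
0.06 39 -0.0022
0.07 39 -0.0022
0.08 37 -0.0022
```

View pics/c28.png

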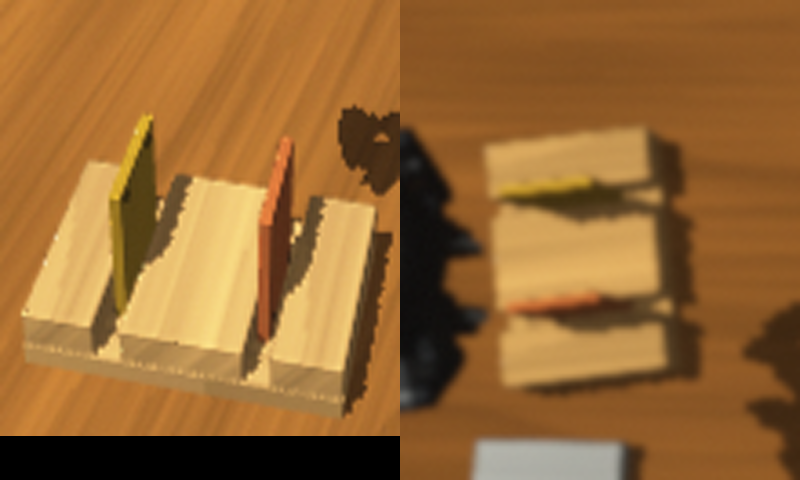

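View pics/full_side.png

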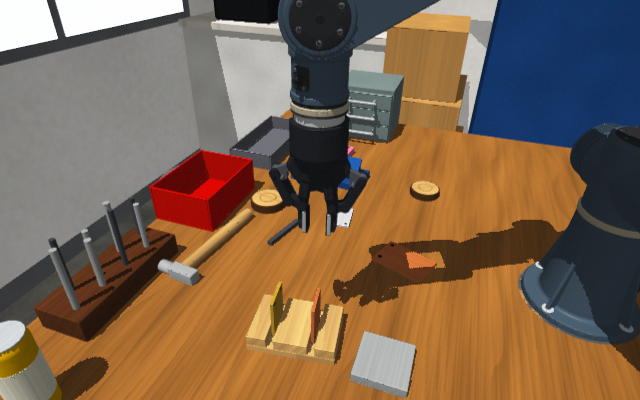

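The pictures show the copper upright in the empty slot, next to the undisturbed brass. It is within 1 mm of centre across and along the slot, its top is at 93 mm (expected 92), and nothing else has moved. Handing in.

```bash
python3 -c "
from station import manip
print(manip.sign_off())"
```

```text
the job is handed in; nothing more can be done
None
```

I leaned the copper blank on the blue stand, then moved it to the rack and handed the job in after about 30 s of the 59 s. The sign-off gives no verdict, so what follows is from my own checks.

**On the stand:** I picked the 80 x 54 mm copper up by its long sides and tilted it against the top of the slope. When I let go it settled about 6 mm onto the slope. It rested at 44° in the stand's frame, with its centre near x = 42 mm and y = -2 mm.

**Into the rack:** I stood it up by its top edge between the pads, gripped it across its thickness, lifted it and lowered it into the empty slot. It touched the slot floor at about 10 N before I released it.

**Last checks:**
- **Position:** it stands upright, within about 1 mm of the slot centre both across and along.
- **Height:** its top is at 93 mm against 92 mm expected, so it is fully down.
- **Arm:** the gripper is clear of everything at 24 cm.
- **Other objects:** the brass blank looked unmoved, and so did everything else I could see in the last picture. The stand and the aluminium blank were partly hidden there.

**What disagreed:**
- The two cameras differed by 2–4 mm on where the stand and rack are.
- My predicted plate position at the slot was about 1.4 mm off across the slot. I corrected that from the side view before lowering it in.
- Tilting the plate on the stand needed up to about 32 N, more than I expected but under the 40 N limit.

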